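# Load the timed pet feeder with tongs

## Robot

A 6-joint arm with a two-finger parallel gripper is mounted at the origin on the work surface. World frame = base frame: x ahead of the robot, y to its left, z up, the work surface at z = 0. Lengths are in m, angles in degrees, forces in N, time in s.
With the tool pointing down it reaches from about 0.4 to 0.825 m from the base axis. Payload 7 kg.
Tool frame: the origin (TCP) lies between the finger pads; the fingertips stand 22 mm ahead of it and the grasp point (between the pads) lies 3 mm ahead of it; z points along the fingers, y is the line along which they close (so a half turn about z gives the same grasp; the last joint's range is limited). The gripper opens to 88 mm and grips with 3 to 60 N. Pads are 19 mm wide; open, the fingers measure 130 mm over their backs; the gripper's body (78 mm by 193 mm) begins 47 mm behind the grasp point.
Start: joints at [-46.633, 20.546, 0.682, 0, -70.136, -16.507], TCP at [0.305, -0.602, 0.214] pointing down, gripper open.
Joint ranges: [-176.03, 176.03], [-82.01, 121.73], [-58.28, 71.71], [-173.87, 95.51], [-174.79, -0.11], [-173.66, 173.66]. Speed limits (degrees/s): [136.94, 136.94, 172.46, 180, 180, 180].

## Interface

Orientations are given as [roll, pitch, yaw] about the fixed x, y, z axes, in that order (R = Rz(yaw) Ry(pitch) Rx(roll)).
In Python, from plant import r, vision gives the robot as it stands.
- The arm moves only by the shell command python3 -m pendant 'ROWS' [FORCE]. ROWS is JSON, a list that holds one entry, the list of rows, each a list of 7 numbers: the shift along the tool's x, y, z scaled (see below), then the turn, a rotation vector about the tool's x, y, z scaled (see below), then the opening, from -1 (shut) to 1 (fully open). In form: [[[x, y, z, wx, wy, wz, fingers], ...]]. A call has exactly 8 rows; each row shifts and turns the commanded pose from where the row before left it, along the tool's axes as they then stand; what a row does not reach is not made up. The controller multiplies each number of a shift by 20 mm and each number of a turn by 4 degrees. A row lasts 1/10 s, in which the tool goes at most 50 mm and 8.59 degrees, less where a joint would pass 70% of its speed; a pose out of reach is approached as far as the arm can. A call with a number of a shift or a turn outside -1 to 1 is refused whole. A call with a gripper value outside its range is refused whole. The fingers move at their own pace and stop on an object; FORCE is the grip in N (left out, the last holds). Time passes only in rows, so rows that do not move let the fingers close, or fill a call up. It gives the time, the measured TCP pose, the force, the opening and the grip force at its end, in the units of the state.
- r.get_state(): the state, without advancing time (a new reading comes with each control period).
- vision.capture(name): name is "scene" or "top" or "wrist"; returns a dict with "frame" (420x560x3 uint8, blue, green, red), "depth" (420x560 float32, m along the optical axis (not along the pixel's ray), 0 where there is no reading), "camera_matrix" (3x3 intrinsics, pixels), "extrinsics" (4x4, takes a point from world to camera coordinates); the wrist camera has in their place "hand_eye" (4x4, takes a point from camera to tool coordinates, whose origin is the TCP and whose axes are the flange's). Camera axes: x right, y up, looking along -z (the intrinsics and any distortion apply to the point x, -y, -z); pixel columns grow to the right and rows downward; lengths in m; the calibration is good to about 2 mm. The wrist camera is an equidistant fisheye: a pixel r from the principal point sees the ray r / f radians off the axis. A picture is of the moment at which its call begins: read the wrist's pose just before it.
- r.close_job(): hands the job in; it is judged then, once.
The state is a dict: "time_s": time; "joints": joint angles; "qd": joint speeds; "joint_torque": joint torques, N m; "tcp_pos": TCP position; "eef_rot": TCP orientation; "contact_force": force on the tool from outside, world axes, zero at the start; "moment": the same for the moment, N m; "gripper_width": finger opening in m; "gripper_force": force on a finger pad.
Only numpy, scipy, OpenCV 4.12 (cv2) and the standard library are available. Lean on these libraries where they do the work, as an engineer would, in place of code of your own. Each camera call takes 0.05 s, during which the arm holds its last target. There are 200 camera calls.

## Task

Load tonight's chews into the timed pet feeder: pull its tray out to the stop, then use the tongs, never the bare gripper, to lay each chew that is on the board flat and lengthwise in the pocket whose floor has its colour, going by pocket number from one dot up to five dots and letting go of each before starting the next. Some chews may be missing: leave their pockets empty. Then stand the tongs back in their stand, push the tray fully home and press the start button down once it is shut, leaving the other things on the table where they are.

Things in the scene. Friction and masses are not known exactly. Their poses are not given: they have to be found in the camera images.
- feeder: fixed white plastic timed pet feeder, 160 deep (x) x 288 wide (y) x 75 high; origin under its centre, x points away from its front, y to its left as seen from the robot. It has a pull-out meal tray with a green front and an orange start button on the roof. It stands at a slightly different place and yaw each time.
- tray (a joint): how far the feeder's tray is pulled out, m: 0 = fully home, 0.112 = out to its stop; it slides along the feeder's -x and stays where it is left (friction about 2 N)
- tray_handle (a point): middle of the tray's steel bar handle: a round bar along the feeder's y, about 110 long and 10 to 12 thick, its centre 35 in front of the green tray front and 52 above the table; the tray front reaches 64 above the table, the feeder roof 75
- start_top (a point): centre of the top of the orange push button (diameter 32) on the feeder roof; it is pressed straight down
- start (a joint): how far the start button is pressed, m: 0 = up, 0.006 = fully down (about 5 N); it springs back
- tongs: orange-tipped steel sprung tongs, 137 tall, standing loose and upright, tips down, in their stand. Origin midway between the tips at tip level, z up to the bow; the two arms lie at +y and -y and close along y together. Tips 20 wide (x), 5 thick. The bow at the top is 24 wide (y).
- tongs_grip (a point): midpoint between the tongs' orange grip pads (22 wide, 30 tall), 100 above the tips, 37 below the top; axes as the tongs. Take them here from above, fingers closing along y. Over the pads 49 = open, tip gap 57; 40 = tip gap 24; each 1 of squeeze closes the tips by 3.9. Springs push back with 7 to 9 N.
- stand: fixed blue ceramic tongs stand, an open box 36 (x) x 82 (y) x 55 high, inside 28 x 74, inner floor 6 above the table; origin under its centre; the tongs stand in it with their y along its y (either way round), their origin 5 above the stand's
- chew1: red rigid pet chew bar lying on the fixed wooden serving board (12 thick), 70 long (x) x 24 x 24, 30 g, flavour 1; origin at its centre; may be absent
- chew2: green rigid pet chew bar lying on the fixed wooden serving board (12 thick), 70 long (x) x 24 x 24, 30 g, flavour 2; origin at its centre; may be absent
- chew3: yellow rigid pet chew bar lying on the fixed wooden serving board (12 thick), 70 long (x) x 24 x 24, 30 g, flavour 3; origin at its centre; may be absent
- chew4: blue rigid pet chew bar lying on the fixed wooden serving board (12 thick), 70 long (x) x 24 x 24, 30 g, flavour 4; origin at its centre; may be absent
- chew5: cream white rigid pet chew bar lying on the fixed wooden serving board (12 thick), 70 long (x) x 24 x 24, 30 g, flavour 5; origin at its centre; may be absent
- pocket1 (a point): centre of the floor of tray pocket 1 (leftmost as seen from the robot), floor red, marked with 1 black dot on the ledge in front of it; inside 82 long (feeder x) x 48 wide (y), walls 8 high, 4 thick; its floor is 12 above the table; axes as the feeder
- pocket2 (a point): centre of the floor of tray pocket 2 (number 2 from the left as seen from the robot), floor green, marked with 2 black dots on the ledge in front of it; inside 82 long (feeder x) x 48 wide (y), walls 8 high, 4 thick; its floor is 12 above the table; axes as the feeder
- pocket3 (a point): centre of the floor of tray pocket 3 (number 3 from the left as seen from the robot), floor yellow, marked with 3 black dots on the ledge in front of it; inside 82 long (feeder x) x 48 wide (y), walls 8 high, 4 thick; its floor is 12 above the table; axes as the feeder
- pocket4 (a point): centre of the floor of tray pocket 4 (number 4 from the left as seen from the robot), floor blue, marked with 4 black dots on the ledge in front of it; inside 82 long (feeder x) x 48 wide (y), walls 8 high, 4 thick; its floor is 12 above the table; axes as the feeder
- pocket5 (a point): centre of the floor of tray pocket 5 (rightmost as seen from the robot), floor cream white, marked with 5 black dots on the ledge in front of it; inside 82 long (feeder x) x 48 wide (y), walls 8 high, 4 thick; its floor is 12 above the table; axes as the feeder
- glasses_case: blue glasses case 155 x 60 x 40, loose, not part of the job; origin under its centre
- remote: black remote control 190 x 46 x 18, loose, not part of the job; origin under its centre
- food_can: red food can, diameter 72, 55 high, loose, not part of the job; origin under its centre
- candle_jar: candle jar, diameter 76, 80 high, loose, not part of the job; origin under its centre
- mug: white mug, diameter 80, 90 high, loose, not part of the job; origin under its centre
Mind the look-alikes: they are no part of the job. What is shaped like the tongs but blue is not meant. There is more than one size of the stand; the one meant has the size given above.

How it is judged:
By the outcome, as a careful person would: the job done as asked, in the order asked, and still so for the second after the job is handed in, with the robot touching nothing.
Of chew1, chew2, chew3, chew4, chew5 only 3 to 5 are there at a start; the rules pass over those that are not, and their reading is None.
At some moment in a run one of chew1, chew2, chew3, chew4, chew5 may be knocked a few centimetres aside while the robot is not near it.
It also fails if it takes over 210 s, if anything falls off the work surface, if the arm or the gripper's body presses on something with over 40 N, if the wrist force passes 120 N, or if a joint passes its speed limit or range.

## Working session

There is one attempt and no reset: what is moved stays moved. The work goes in short steps, Python scripts to look and compute and a shell command to move; the robot and the scene stay as the last step left them, time stands still between calls to the robot, and variables do not carry over. Pictures are saved under pics/ and viewed, at most 14 in all, crops included, and the job is handed in when it is done.

```bash
ls; mkdir -p pics
cat > h.py <<'E'
import numpy as np, cv2, pickle
from plant import r, vision
def cap(n):
    s=r.get_state(); c=vision.capture(n); c['state']=s; return c
E
python3 - <<'E'
from h import *
print(r.get_state())
for n in ('scene','top','wrist'):
    c=cap(n); pickle.dump(c,open(f'pics/{n}0.pkl','wb')); cv2.imwrite(f'pics/{n}0.png',c['frame'])
    print(n,c['camera_matrix'],c.get('extrinsics',c.get('hand_eye')),[k for k in c])
E
```

```text
pics
{'time_s': 0.0, 'joints': array([-4.66327706e+01,  2.05919862e+01,  6.31350368e-01, -2.08906964e-02,
       -7.01358325e+01, -1.65085362e+01]), 'qd': array([ 0.01498193,  0.03258804, -0.02568758, -0.0890726 , -0.04161352,
       -0.01140961]), 'joint_torque': array([-2.31527352e-03, -5.82722068e+01,  2.93053865e+01,  6.99752927e+00,
        6.80784593e-03, -1.58754528e-04]), 'tcp_pos': array([ 0.3047068 , -0.60171098,  0.21299566]), 'eef_rot': array([ 1.79901927e+02, -8.58631778e-03, -1.53148415e+02]), 'contact_force': array([-0.03779057, -0.59131243,  0.67987257]), 'moment': array([ 0.00524991,  0.02134238, -0.03842354]), 'gripper_force': 0.0, 'gripper_width': 0.08780897692275123}
scene [[381.40149538   0.         287.9946122 ]
 [  0.         381.40149538 212.33932914]
 [  0.           0.           1.        ]] [[-0.45891394  0.88833151  0.01628267  0.20190372]
 [-0.60667138 -0.32669152  0.72472235  0.2498334 ]
 [ 0.64911311  0.32270696  0.6888486  -1.37872808]
 [ 0.          0.          0.          1.        ]] ['frame', 'depth', 'camera_matrix', 'extrinsics', 'state']
top [[494.05381586   0.         276.69874264]
 [  0.         494.05381586 208.66630753]
 [  0.           0.           1.        ]] [[ 0.02026001 -0.99965225 -0.01687937  0.02662894]
 [ 0.99240516  0.01805854  0.12167947 -0.54138804]
 [-0.12133234 -0.0192164   0.99242591 -1.65907078]
 [ 0.          0.          0.          1.        ]] ['frame', 'depth', 'camera_matrix', 'extrinsics', 'state']
wrist [[325.1922621    0.         275.38425236]
 [  0.         325.1922621  211.46062483]
 [  0.           0.           1.        ]] [[-9.18368065e-04  9.61271899e-01  2.75600241e-01  7.45619120e-02]
 [ 9.99999567e-01  8.41811418e-04  3.96073697e-04 -3.38845736e-04]
 [ 1.48731085e-04  2.75600485e-01 -9.61272256e-01 -1.69869189e-01]
 [ 0.00000000e+00  0.00000000e+00  0.00000000e+00  1.00000000e+00]] ['frame', 'depth', 'camera_matrix', 'hand_eye', 'state']
```

View pics/scene0.png

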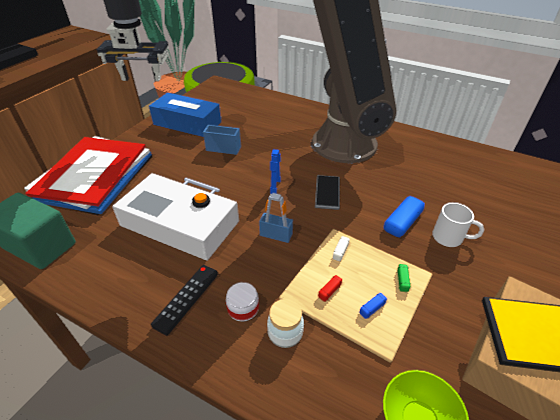

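View pics/top0.png

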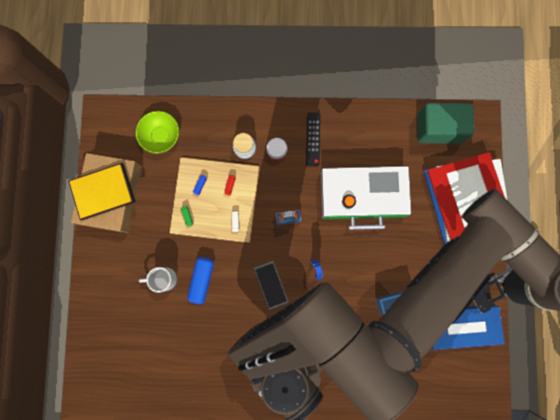

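```bash
cat >> h.py <<'E'
from scipy.spatial.transform import Rotation as Rot
def geom(c):
    "camera->world pose (R,t)"
    if 'extrinsics' in c: M=np.linalg.inv(c['extrinsics'])
    else:
        T=np.eye(4); s=c['state']; T[:3,:3]=Rot.from_euler('xyz',s['eef_rot'],degrees=True).as_matrix(); T[:3,3]=s['tcp_pos']; M=T@c['hand_eye']
    return M[:3,:3],M[:3,3]
def ray(c,px):
    R,t=geom(c); K=c['camera_matrix']; p=np.atleast_2d(np.array(px,float))
    u=(p[:,0]-K[0,2])/K[0,0]; v=(p[:,1]-K[1,2])/K[1,1]
    if 'hand_eye' in c:
        th=np.hypot(u,v)+1e-12; d=np.c_[np.sin(th)*u/th,-np.sin(th)*v/th,-np.cos(th)]
    else: d=np.c_[u,-v,-np.ones_like(u)]
    d=d@R.T; return t,d/np.linalg.norm(d,axis=1)[:,None]
def onz(c,px,z):
    t,d=ray(c,px); return t+d*((z-t[2])/d[:,2])[:,None]
def proj(c,P):
    R,t=geom(c); K=c['camera_matrix']; q=(np.atleast_2d(P)-t)@R; x,y,z=q[:,0],-q[:,1],-q[:,2]
    if 'hand_eye' in c:
        rr=np.hypot(x,y)+1e-12; th=np.arctan2(rr,z); x,y,z=x/rr*th,y/rr*th,1
    return np.c_[K[0,0]*x/z+K[0,2],K[1,1]*y/z+K[1,2]]
def tri(*cp):
    "least squares meeting point of rays [(cam,px)..]; returns point, miss"
    A=np.zeros((3,3));b=np.zeros(3);L=[]
    for c,p in cp:
        t,d=ray(c,p); Q=np.eye(3)-np.outer(d[0],d[0]); A+=Q;b+=Q@t;L.append((Q,t))
    x=np.linalg.solve(A,b); return x,max(np.linalg.norm(Q@(x-t)) for Q,t in L)
HUE={'red':((0,150,80),(6,255,255)),'green':((45,120,40),(80,255,255)),'blue':((105,150,60),(125,255,255)),'orange':((8,180,150),(20,255,255)),'white':((0,0,150),(180,60,255))}
def blobs(c,col,box=None,amin=20):
    hsv=cv2.cvtColor(c['frame'],cv2.COLOR_BGR2HSV); m=cv2.inRange(hsv,*map(np.array,HUE[col]))
    if col=='red': m|=cv2.inRange(hsv,np.array((174,150,80)),np.array((180,255,255)))
    if box: k=np.zeros_like(m); x0,y0,x1,y1=box; k[y0:y1,x0:x1]=255; m&=k
    cs,_=cv2.findContours(m,cv2.RETR_EXTERNAL,cv2.CHAIN_APPROX_NONE)
    return sorted([k for k in cs if cv2.contourArea(k)>=amin],key=cv2.contourArea,reverse=True)
def rect(c,k,z):
    "min area rectangle of a contour cast on plane z: centre, sizes(long,short), yaw of long side"
    P=onz(c,k.reshape(-1,2),z)[:,:2]*1000
    (x,y),(w,h),a=cv2.minAreaRect(P.astype(np.float32))
    if w<h: w,h,a=h,w,a+90
    return np.round([x,y,w,h,(a+90)%180-90],1)
def cen(k):
    m=cv2.moments(k); return (m['m10']/m['m00'],m['m01']/m['m00'])
def load(n): return pickle.load(open(f'pics/{n}.pkl','rb'))
def shot(n,f):
    c=cap(n); pickle.dump(c,open(f'pics/{f}.pkl','wb')); return c
E
python3 - <<'E'
from h import *
t=load('top0');s=load('scene0')
for col in ('red','green','blue','white'):
    for k in blobs(t,col,(170,155,262,242),25)[:2]: print(col,cen(k),rect(t,k,.036))
for col,b in(('white',(315,160,420,222)),('orange',(335,190,360,212)),('orange',(270,200,305,232)),('blue',(270,200,305,232)),('white',(340,212,395,235))):
    for k in blobs(t,col,b,5)[:2]: print('f',col,cen(k),rect(t,k,.075))
for p in [(201,200)]: pass
ko=blobs(t,'orange',(335,190,360,212),5)[0]; kos=blobs(s,'orange',(185,185,220,210),5)[0]
print('btn',tri((t,cen(ko)),(s,cen(kos))))
print('stand corners?')
for n,c,b in(('t',t,(265,195,312,240)),('s',s,(120,80,340,260))):
    x0,y0,x1,y1=b; im=cv2.resize(c['frame'][y0:y1,x0:x1],None,fx=600/(y1-y0) if n=='t' else 3,fy=600/(y1-y0) if n=='t' else 3,interpolation=cv2.INTER_CUBIC); cv2.imwrite(f'pics/c_{n}.png',im); print(im.shape)
E
```

```text
red (229.38144329896906, 184.61855670103094) [621.1 201.9  67.4  21.4 -14. ]
green (186.46296296296296, 215.47685185185185) [511.1 346.   67.9  22.7  20.6]
blue (199.38505747126436, 184.47701149425288) [619.8 305.5  63.7  20.2 -22.2]
white (234.97863247863248, 221.07692307692307) [495.5 178.5  68.7  20.6   1.7]
f white (366.12632315993244, 191.0523085794308) [ 601.2 -261.3  290.6  162.7  -87.6]
f white (380.0833333333333, 218.83333333333334) [ 5.074e+02 -3.074e+02  1.330e+01  6.600e+00 -3.000e-01]
f orange (349.1380208333333, 200.625) [ 5.675e+02 -2.063e+02  3.050e+01  3.000e+01  2.000e-01]
f white (364.2912019826518, 213.29491945477074) [ 524.9 -264.4  179.3   10.1  -89. ]
f white (366.890625, 225.7378472222222) [ 493.2 -262.4  115.8   40.   -88.9]
btn (array([ 0.56435211, -0.20236497,  0.09179761]), np.float64(0.0006708940940344493))
stand corners?
(600, 627, 3)
(540, 660, 3)
```

View pics/c_s.png

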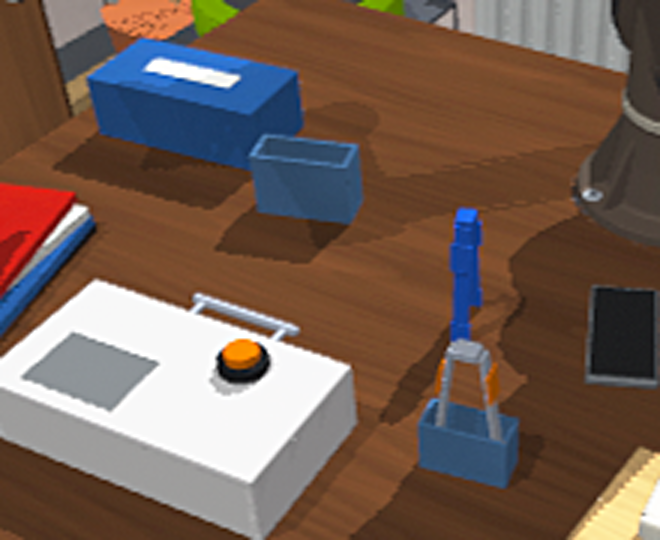

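Scene view: the orange-padded steel tongs stand in the small blue stand at (277,225). Look-alikes are the all-blue tongs at (275,172), the bigger or empty stand at (222,138) and the blue box at (185,113). I pick the orange tongs. The chews present are red, green, blue and white, and yellow is absent. The feeder handle is at top (366,226).

```bash
python3 -m pendant '[[[0,0,-0.3,0,0,0.9,0],[0,0,-0.3,0,0,0.9,-0.6],[0,0,-0.3,0,0,0.9,-1],[0,0,-0.3,0,0,0.9,-1],[0,0,-0.3,0,0,0.9,-1],[0,0,-0.3,0,0,0.9,-1],[0,0,-0.3,0,0,0.9,-1],[0,0.5,0,0,0,0,-1]]]' 20
python3 -m pendant '[[[-0.4,1,0,0,0,0,-1],[-0.4,1,0,0,0,0,-1],[-0.4,1,0,0,0,0,-1],[-0.4,1,0,0,0,0,-1],[-0.4,1,0,0,0,0,-1],[-0.4,1,0,0,0,0,-1],[-0.4,1,0,0,0,0,-1],[-0.4,1,0,0,0,0,-1]]]'
python3 -m pendant '[[[-0.3,1,0,0,0,0,-1],[-0.3,1,0,0,0,0,-1],[-0.3,1,0,0,0,0,-1],[-0.3,1,0,0,0,0,-1],[-0.3,1,0,0,0,0,-1],[-0.3,1,0,0,0,0,-1],[-0.3,0.5,0,0,0,0,-1],[0,0,0,0,0,0,-1]]]'
python3 - <<'E'
from h import *
c=shot('wrist','w1'); cv2.imwrite('pics/w1.png',c['frame']); t=shot('top','t1'); cv2.imwrite('pics/t1.png',t['frame'])
print(c['state']['tcp_pos'],c['state']['eef_rot'])
for b in [(265,195,312,240)]:
  pass
E
```

```text
time_s: 0.95
tcp_pos: [0.3047, -0.5927, 0.256]
eef_rot: [-180.0, 0.0, -178.4]
contact_force: [-0.3, 0.0, 0.7]
gripper_width: 0.0291
gripper_force: 0.0
time_s: 1.75
tcp_pos: [0.3638, -0.4287, 0.2554]
eef_rot: [180.0, -0.0, -178.2]
contact_force: [-0.3, 0.8, 0.4]
gripper_width: 0.0003
gripper_force: 0.0
time_s: 2.55
tcp_pos: [0.4025, -0.298, 0.2559]
eef_rot: [180.0, 0.0, -178.2]
contact_force: [0.2, -0.7, -0.3]
gripper_width: 0.0006
gripper_force: 0.0
[ 0.40249316 -0.29802452  0.25590146] [ 1.79994273e+02  2.24877900e-02 -1.78165761e+02]
```

View pics/w1.png

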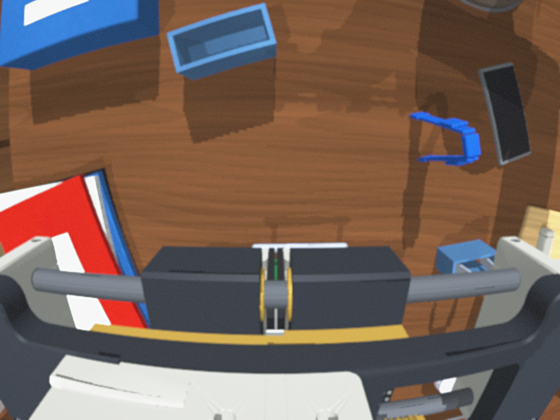

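```bash
python3 -m pendant '[[[-1,0.5,0,0,0,0,-1],[-1,0.5,0,0,0,0,-1],[-1,0.5,0,0,0,0,-1],[-1,0.5,0,0,0,0,-1],[-1,0.5,0,0,0,0,-1],[-1,0.5,0,0,0,0,-1],[-1,0.5,0,0,0,0,-1],[0,0,0,0,0,0,-1]]]'
python3 - <<'E'
from h import *
c=shot('wrist','w2'); cv2.imwrite('pics/w2.png',c['frame'])
print(c['state']['tcp_pos'],c['state']['eef_rot'])
t=load('top0')
# handle/feeder in top pic : approx quads
k=blobs(t,'white',(315,160,420,235),5)[0]; print(rect(t,k,.075))
p=proj(c,[[.488,-.262,.058],[.488,-.207,.058],[.488,-.317,.058]]); print(p)
E
```

```text
time_s: 3.45
tcp_pos: [0.5428, -0.2236, 0.2552]
eef_rot: [180.0, -0.0, -178.2]
contact_force: [0.3, -0.2, -0.7]
gripper_width: 0.0007
gripper_force: 0.0
[ 0.54284002 -0.22361724  0.25515174] [ 1.79995036e+02 -4.03747823e-02 -1.78236511e+02]
[ 601.2 -261.3  290.6  162.7  -87.6]
[[243.14475684 137.3270637 ]
 [292.08504461 138.60002868]
 [195.55063991 137.14743253]]
```

View pics/w2.png

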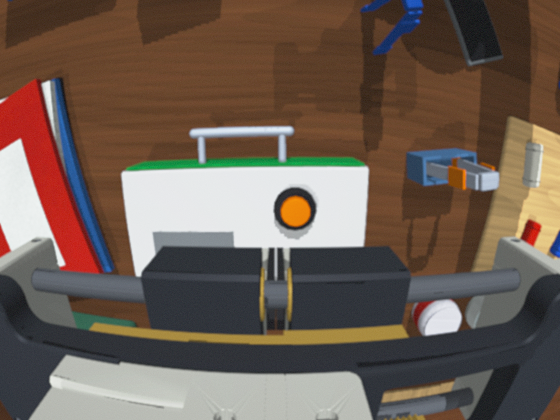

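Wrist view w2: the handle bar runs from (191,133) to (293,131), the roof front edge from (124,172) to (366,167), and the button is at (295,211). The stand with the tongs is at (450,168), with the bow at (485,178).

Run:
```python
from h import *
t=load('top0');s=load('scene0');w=load('w2');w1=load('w1')
kb=blobs(w,'orange',(270,185,320,235))[0]; kt=blobs(t,'orange',(335,190,360,212),5)[0]; ks=blobs(s,'orange',(185,185,220,210),5)[0]
print('btn',tri((w,cen(kb)),(t,cen(kt)),(s,cen(ks))),cen(kb),rect(w,kb,.09))
h=onz(w,[(191,133),(293,131)],.052); print('handle ends',h.round(4),'yaw',np.degrees(np.arctan2(*(h[1]-h[0])[[0,1]])),np.linalg.norm(h[1]-h[0]))
print('handle centre w1/w2 tri', tri((w,(242,132)),(w1,(300,244.5))), tri((w,(242,132)),(t,(366.5,228.5))))
f=onz(w,[(124,172),(366,167)],.075); print('front edge',f.round(4),np.degrees(np.arctan2(*(f[1]-f[0])[[0,1]])))
# tongs: orange pads and bow across views
for c,b in((w,(440,150,500,200)),(t,(270,200,305,232)),(s,(262,190,295,225))):
    for k in blobs(c,'orange',b,2): print('pad',cen(k),cv2.contourArea(k))
H={'sb':((95,60,60),(118,200,200))}; HUE.update(H)
for c,b in((w,(400,140,500,200)),(t,(270,200,310,232)),(s,(255,205,300,245))):
    for k in blobs(c,'sb',b,20): print('stand',cen(k),cv2.boundingRect(k), rect(c,k,.055))
im=np.hstack([cv2.resize(w['frame'][140:200,400:505],None,fx=6,fy=6,interpolation=2)])
im2=cv2.resize(t['frame'][203:230,268:308],None,fx=12,fy=12,interpolation=2); im2=cv2.copyMakeBorder(im2[:240],0,0,0,max(0,im.shape[1]-im2.shape[1]),0)[:, :im.shape[1]]
cv2.imwrite('pics/tongs.png',np.vstack([im,im2])); print(im.shape,im2.shape)
```

```text
btn (array([ 0.56377635, -0.20257894,  0.09110004]), np.float64(0.0011333356657595554)) (295.04627510806, 211.01830663615561) [ 562.9 -202.4   32.4   30.3    2. ]
handle ends [[ 0.4834 -0.324   0.052 ]
 [ 0.4795 -0.206   0.052 ]] yaw -1.8725419747213528 0.11809507954709844
handle centre w1/w2 tri (array([ 0.48243521, -0.2648916 ,  0.03891089]), np.float64(0.0004938661644492898)) (array([ 0.48060147, -0.26757987,  0.03415812]), np.float64(0.0028548978128293836))
front edge [[ 0.5259 -0.4019  0.075 ]
 [ 0.5143 -0.1241  0.075 ]] -2.40665844004252
pad (462.0756013745704, 178.08934707903776) 48.5
pad (492.4444444444444, 167.28888888888886) 7.5
pad (283.6190476190476, 203.61904761904762) 3.5
pad (265.8333333333333, 206.33333333333334) 3.0
stand (433.1883883078573, 163.28694019844463) (407, 148, 70, 38) [509.1 -13.8 103.9  44.1 -80.7]
stand (288.1948717948718, 219.07863247863244) (276, 210, 25, 15) [510.3  -1.9  81.6  38.8 -80.8]
stand (275.6373801916933, 227.94808306709265) (260, 213, 33, 30) [533.8   9.9  95.4  82.3 -80.1]
(360, 630, 3) (240, 630, 3)
```

View pics/tongs.png

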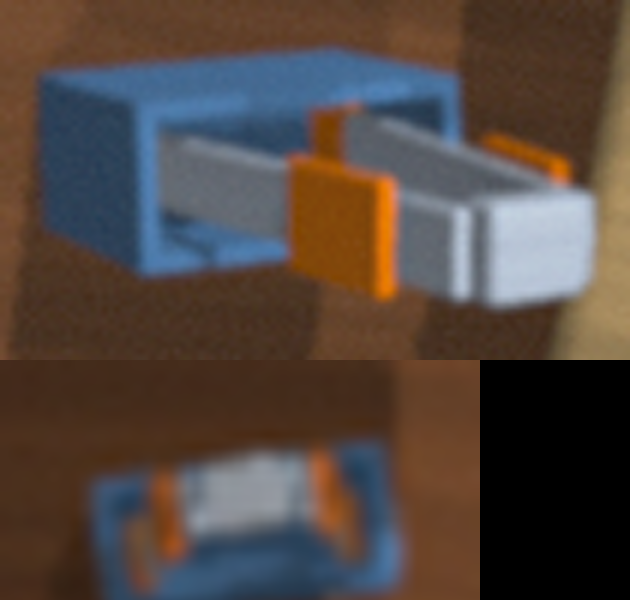

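```bash
python3 -m pendant '[[[0.3,-0.3,0.6,0,0,0,-1],[0.3,-0.3,0.6,0,0,0,-1],[0.3,-0.3,0.6,0,0,0,-1],[0.3,-0.3,0.6,0,0,0,-1],[0.3,-0.3,0.6,0,0,0,-1],[0.3,-0.3,0.6,0,0,0,-1],[0.3,-0.2,0.6,0,0,0,-1],[0,0,0,0,0,0,-1]]]'
python3 - <<'E'
from h import *
s=load('scene0');w=load('w2')
print('handle',tri((w,(242,132)),(s,(202.2,184.8))))
c=shot('wrist','w3'); print(c['state']['tcp_pos'],c['state']['eef_rot'])
kh=blobs(c,'white',(100,60,450,240),40)
cv2.imwrite('pics/w3.png',c['frame'])
E
```

```text
time_s: 4.3
tcp_pos: [0.4974, -0.2666, 0.1699]
eef_rot: [179.9, -0.2, -178.4]
contact_force: [0.2, -0.1, -0.2]
gripper_width: 0.0002
gripper_force: 0.0
handle (array([ 0.48157426, -0.26327429,  0.05087377]), np.float64(0.0010681023021713526))
[ 0.49737465 -0.26662143  0.16987368] [ 1.79934616e+02 -1.77380092e-01 -1.78413518e+02]
```

View pics/w3.png

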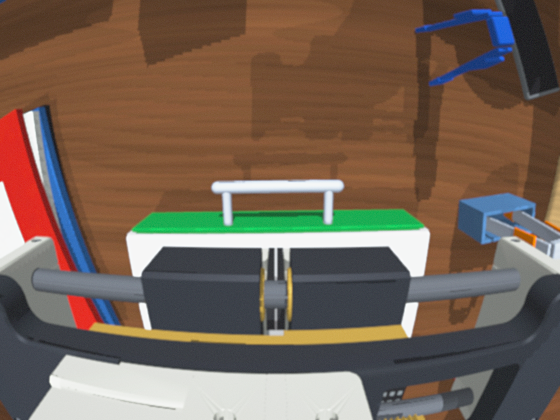

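Run:
```python
from h import *
c=load('w3')
print(onz(c,[(278,187)],.051), onz(c,[(278,210)],.01),onz(c,[(278,228)],.064))
```

```text
[[ 0.48232448 -0.26501955  0.051     ]] [[ 0.51535721 -0.2637065   0.01      ]] [[ 0.51706303 -0.26412999  0.064     ]]
```

```bash
python3 -m pendant '[[[-0.25,0,0.5,0,0,0,-1],[0,0,0.9,0,0,0,-1],[0,0,0.9,0,0,0,-1],[0,0,0.9,0,0,0,-1],[0,0,0.9,0,0,0,-1],[0,0,0.9,0,0,0,-1],[0,0,0.9,0,0,0,-1],[0,0,0,0,0,0,-1]]]'
python3 -m pendant '[[[0.4,0,0.1,0,0,0,-1],[0.4,0,0.1,0,0,0,-1],[0.5,0,0,0,0,0,-1],[0.5,0,0,0,0,0,-1],[0.5,0,0,0,0,0,-1],[0.5,0,0,0,0,0,-1],[0.5,0,0,0,0,0,-1],[0.5,0,0,0,0,0,-1]]]'
```

```text
time_s: 5.15
tcp_pos: [0.5034, -0.2656, 0.0516]
eef_rot: [179.9, -0.2, -178.3]
contact_force: [-0.2, -1.0, 0.1]
gripper_width: 0.0006
gripper_force: 0.0
time_s: 5.95
tcp_pos: [0.4275, -0.2685, 0.0501]
eef_rot: [-180.0, 0.0, -178.3]
contact_force: [1.1, -0.5, 0.0]
gripper_width: 0.0003
gripper_force: 0.0
```

```bash
python3 -m pendant '[[[0.4,0,0,0,0,0,-1],[0.4,0,0,0,0,0,-1],[0.4,0,0,0,0,0,-1],[0.4,0,0,0,0,0,-1],[0.2,0,0,0,0,0,-1],[0.2,0,0,0,0,0,-1],[0.1,0,0,0,0,0,-1],[0.1,0,0,0,0,0,-1]]]'
python3 -m pendant '[[[0.1,0,0,0,0,0,-1],[0.1,0,0,0,0,0,-1],[0.1,0,0,0,0,0,-1],[0,0,0,0,0,0,-1],[0,0,0,0,0,0,-1],[0,0,0,0,0,0,-1],[0,0,0,0,0,0,-1],[0,0,0,0,0,0,-1]]]'
```

```text
time_s: 6.75
tcp_pos: [0.3844, -0.2698, 0.05]
eef_rot: [-180.0, 0.0, -178.3]
contact_force: [0.7, 0.3, -0.6]
gripper_width: 0.0003
gripper_force: 0.0
time_s: 7.55
tcp_pos: [0.3784, -0.2699, 0.0499]
eef_rot: [-180.0, -0.0, -178.3]
contact_force: [-0.8, -0.5, -1.2]
gripper_width: 0.0009
gripper_force: 0.0
```

Run:
```python
from h import *
c=shot('top','t4'); w=shot('wrist','w4')
cv2.imwrite('pics/t4.png',np.hstack([c['frame'][150:260,160:430][:,:],]).repeat(2,0).repeat(2,1))
```

```text
(no output)
```

View pics/t4.png

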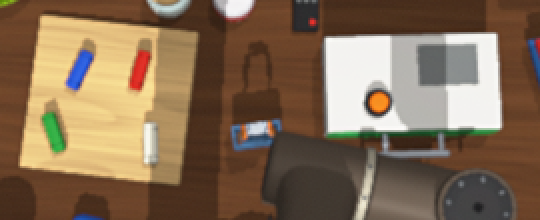

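Run:
```python
from h import *
w=load('w4'); s=shot('scene','s4'); a=w['frame'][100:420:1,100:460]
b=cv2.resize(s['frame'][130:260,100:300],(400,260),interpolation=2)
im=np.zeros((320,770,3),np.uint8); im[:320,:360]=a; im[:260,365:765]=b; cv2.imwrite('pics/w4.png',im); print(w['state']['joints'],proj(w,[[.482,-.264,.052]]))
```

```text
[-1.11270400e+01  1.12512345e+01 -3.74451336e+01  1.17721311e-04
 -4.13069672e+01 -7.72124486e+01] [[280.23257527 385.75992632]]
```

View pics/w4.png

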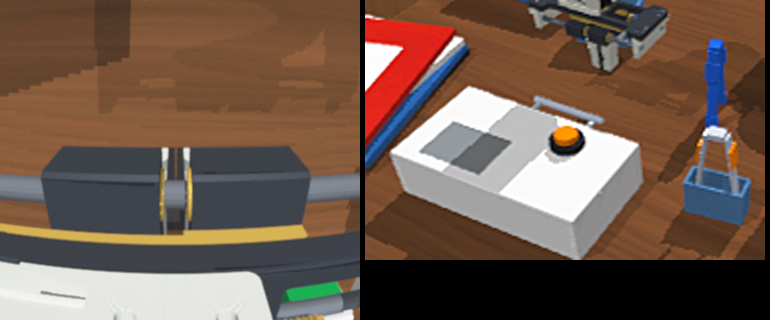

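Run:
```python
from h import *
s=load('s4');w=load('w3')
print(proj(s,[[.378,-.27,.028],[.378,-.27,.05],[.378,-.27,.07],[.3,-.27,.03],[.482,-.264,.051]]))
x0,y0=170,120
im=cv2.resize(s['frame'][120:200,170:290],(720,480),interpolation=2); cv2.imwrite('pics/s4c.png',im)
d=s['depth'];
```

```text
[[221.01178112 171.37649601]
 [220.27110732 165.72598187]
 [219.58114954 160.46237428]
 [234.57792183 158.11470623]
 [201.5298399  184.78305221]]
```

View pics/s4c.png

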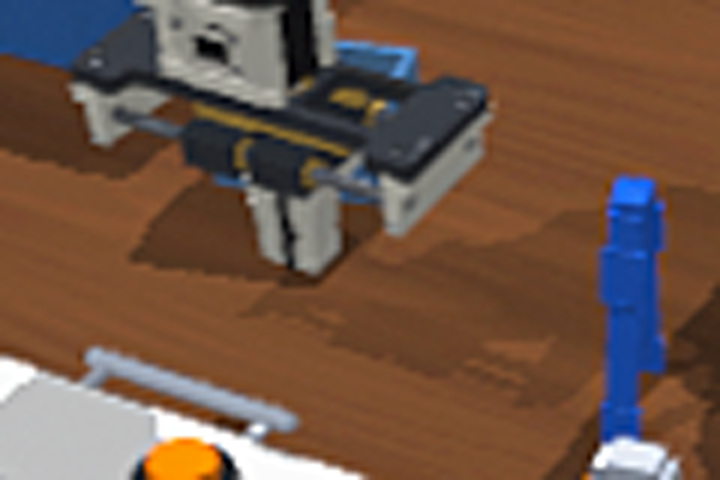

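```bash
cat >> h.py <<'E'
def cloud(c,px):
    "depth points of integer pixels"
    R,t=geom(c);K=c['camera_matrix']; out=[]
    for u,v in px:
        z=float(c['depth'][v,u]); out.append(t+R@np.array([(u-K[0,2])/K[0,0]*z,-(v-K[1,2])/K[1,1]*z,-z]))
    return np.array(out)
E
python3 - <<'E'
from h import *
s=load('s4')
print(cloud(s,[(216,162),(217,158),(222,164),(222,162),(223,158),(222,167),(222,170),(200,194),(201,185),(237,156),(275,151)]).round(4))
E
```

```text
[[ 0.3907 -0.2743  0.0708]
 [ 0.3891 -0.2696  0.0862]
 [ 0.388  -0.2544  0.0685]
 [ 0.3887 -0.2529  0.077 ]
 [ 0.3813 -0.2531  0.087 ]
 [ 0.3245 -0.3068 -0.0032]
 [ 0.3367 -0.2986 -0.0046]
 [ 0.5575 -0.205   0.097 ]
 [ 0.4879 -0.2607  0.0557]
 [ 0.4078 -0.1816  0.1348]
 [ 0.3337 -0.0996  0.1342]]
```

Run:
```python
from h import *
w=load('w4'); K=w['camera_matrix']; H=w['hand_eye']; D=w['depth']
def tool(u,v):
    a=(u-K[0,2])/K[0,0]; b=(v-K[1,2])/K[1,1]; th=np.hypot(a,b); d=np.array([np.sin(th)*a/th,-np.sin(th)*b/th,-np.cos(th)]); z=D[v,u]; P=d*z/np.cos(th); return (H[:3,:3]@P+H[:3,3]).round(4)
for p in [(275,120),(200,180),(350,180),(275,240),(265,249),(265,252),(265,260),(265,280),(265,300),(285,252),(285,270),(285,300),(275,290),(200,270),(200,310)]: print(p,D[p[1],p[0]].round(4),tool(*p))
```

```text
(275, 120) 0.2118 [ 0.0748 -0.0007  0.0506]
(200, 180) 0.2234 [ 0.0341 -0.0534  0.0509]
(350, 180) 0.2232 [0.034  0.0518 0.0508]
(275, 240) 0.2357 [-0.0105 -0.0008  0.0509]
(265, 249) 0.1635 [ 0.0111 -0.0057 -0.018 ]
(265, 252) 0.16 [ 0.011  -0.0056 -0.0216]
(265, 260) 0.1505 [ 0.0112 -0.0053 -0.0315]
(265, 280) 0.0888 [ 0.0317 -0.0033 -0.0897]
(265, 300) 0.0845 [ 0.0284 -0.0032 -0.0951]
(285, 252) 0.1613 [ 0.0105  0.0043 -0.0204]
(285, 270) 0.1537 [ 0.0051  0.0041 -0.0298]
(285, 300) 0.0849 [ 0.0282  0.0021 -0.0948]
(275, 290) 0.0835 [ 0.0316 -0.0006 -0.0952]
(200, 270) 0.078 [ 0.039  -0.0191 -0.0989]
(200, 310) 0.0778 [ 0.0291 -0.0194 -0.1019]
```

```bash
python3 -m pendant '[[[0,0,-1,0,0,0,0],[0,0,-1,0,0,0,0],[0,0,0,0,0,0,0],[0,0,0,0,0,0,0],[0,0,0,0,0,0,0],[0,0,0,0,0,0,0],[0,0,0,0,0,0,0],[0,0,0,0,0,0,0]]]'
python3 - <<'E'
from h import *
w=shot('wrist','w5'); s=shot('scene','s5'); print(w['state']['tcp_pos'])
b=cv2.resize(s['frame'][120:200,170:290],(360,240),interpolation=2); im=np.zeros((300,800,3),np.uint8); im[:,:440]=w['frame'][120:420,50:490]; im[:240,440:]=b; cv2.imwrite('pics/w5.png',im)
E
```

```text
time_s: 8.5
tcp_pos: [0.3782, -0.2698, 0.0896]
eef_rot: [180.0, -0.0, -178.3]
contact_force: [-0.3, 0.1, 0.5]
gripper_width: 0.0436
gripper_force: 0.0
[ 0.37815034 -0.26984733  0.08959348]
```

View pics/w5.png

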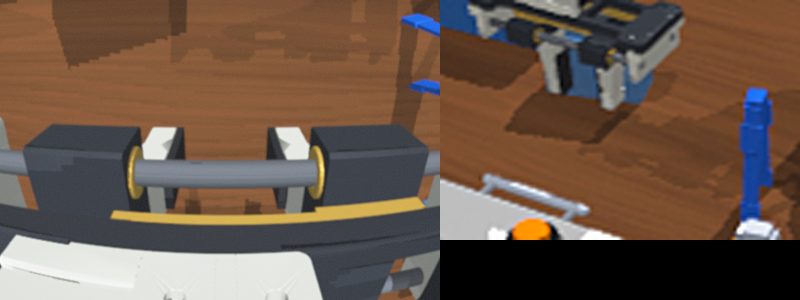

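```bash
cat >> h.py <<'E'
def wtool(c,u,v):
    K=c['camera_matrix'];H=c['hand_eye'];_,d=ray({**c,'state':{'eef_rot':[0,0,0],'tcp_pos':[0,0,0]}},(u,v)); o=H[:3,3]; ax=-H[:3,2]
    return o+d[0]*float(c['depth'][v,u])/(d[0]@ax)
E
python3 - <<'E'
from h import *
w=load('w5');s=load('s5')
for u in (200,210,335,345):
    P=[(v,wtool(w,u,v).round(4).tolist()) for v in range(243,262,3)]; print(u,*P,sep='\n ')
print('blocks',[wtool(w,u,v).round(3).tolist() for u,v in((120,252),(120,256),(420,256),(120,275))])
# scene: tip pixels crop(440+170,108)->
for u,v in((224,153),(225,154),(226,154),(223,152),(208,150),(209,150)): print((u,v),cloud(s,[(u,v)]).round(4))
E
```

```text
200
 (243, [-0.0285, -0.0662, 0.0893])
 (246, [-0.0312, -0.0664, 0.0892])
 (249, [-0.0345, -0.0669, 0.0901])
 (252, [-0.0375, -0.0673, 0.0905])
 (255, [0.0112, -0.0374, -0.0265])
 (258, [0.0112, -0.0365, -0.0302])
 (261, [0.0109, -0.0359, -0.033])
210
 (243, [-0.0291, -0.0577, 0.0911])
 (246, [-0.0311, -0.0574, 0.0892])
 (249, [0.0113, -0.0337, -0.0191])
 (252, [0.0115, -0.0329, -0.0233])
 (255, [0.0118, -0.032, -0.0277])
 (258, [0.0111, -0.0317, -0.0296])
 (261, [0.0114, -0.0309, -0.0337])
335
 (243, [-0.0291, 0.0515, 0.0912])
 (246, [-0.0316, 0.0515, 0.0904])
 (249, [0.0113, 0.0298, -0.019])
 (252, [0.0114, 0.029, -0.0232])
 (255, [0.0116, 0.0283, -0.0272])
 (258, [0.0115, 0.0278, -0.0306])
 (261, [0.0112, 0.0273, -0.0333])
345
 (243, [-0.0288, 0.0602, 0.0901])
 (246, [-0.0321, 0.0607, 0.0913])
 (249, [0.0111, 0.0351, -0.0187])
 (252, [0.0115, 0.034, -0.0237])
 (255, [0.0111, 0.0335, -0.0264])
 (258, [0.0113, 0.0327, -0.0304])
 (261, [0.0108, 0.0323, -0.0326])
blocks [[0.039, -0.046, -0.089], [0.039, -0.044, -0.092], [0.039, 0.04, -0.091], [0.038, -0.04, -0.102]]
(224, 153) [[ 0.3895 -0.2406  0.1144]]
(225, 154) [[ 0.3891 -0.2377  0.1115]]
(226, 154) [[ 0.391  -0.2325  0.1144]]
(223, 152) [[ 0.3925 -0.2415  0.1194]]
(208, 150) [[ 0.3912 -0.298   0.1072]]
(209, 150) [[ 0.3922 -0.2933  0.1093]]
```

The measurement shows the fingertips 16 mm behind the reported TCP, not 22 mm ahead of it. The wrist depth and the scene view agree on this. From here I use tip_z = tcp_z + 0.016 and grasp_z = tcp_z + 0.035. Redoing the hook lower.

```bash
python3 -m pendant '[[[-0.9,0,0,0,0,0,-1],[-0.9,0,0,0,0,0,-1],[-0.9,0,0,0,0,0,-1],[-0.9,0,0,0,0,0,-1],[-0.9,0,0,0,0,0,-1],[-0.9,0,0,0,0,0,-1],[-0.85,0,0,0,0,0,-1],[0,0,0,0,0,0,-1]]]'
python3 -m pendant '[[[0,0,0.6,0,0,0,-1],[0,0,0.6,0,0,0,-1],[0,0,0.6,0,0,0,-1],[0,0,0.5,0,0,0,-1],[0,0,0.5,0,0,0,-1],[0,0,0.5,0,0,0,-1],[0,0,0.5,0,0,0,-1],[0,0,0,0,0,0,-1]]]'
python3 -m pendant '[[[0.3,0,0,0,0,0,-1],[0.3,0,0,0,0,0,-1],[0.4,0,0,0,0,0,-1],[0.4,0,0,0,0,0,-1],[0.4,0,0,0,0,0,-1],[0.4,0,0,0,0,0,-1],[0.4,0,0,0,0,0,-1],[0.4,0,0,0,0,0,-1]]]'
```

```text
time_s: 9.4
tcp_pos: [0.5059, -0.2663, 0.0896]
eef_rot: [-180.0, 0.0, -178.3]
contact_force: [0.6, 0.5, 0.4]
gripper_width: 0.0006
gripper_force: 0.0
time_s: 10.2
tcp_pos: [0.5023, -0.266, 0.0124]
eef_rot: [180.0, -0.1, -178.4]
contact_force: [-0.2, -0.9, 0.8]
gripper_width: 0.0005
gripper_force: 0.0
time_s: 11.0
tcp_pos: [0.4429, -0.2681, 0.0143]
eef_rot: [-180.0, 0.0, -178.3]
contact_force: [2.9, -1.3, 1.1]
gripper_width: 0.0004
gripper_force: 1.2
```

```bash
python3 -m pendant '[[[0.4,0,0,0,0,0,-1],[0.4,0,0,0,0,0,-1],[0.4,0,0,0,0,0,-1],[0.4,0,0,0,0,0,-1],[0.4,0,0,0,0,0,-1],[0.3,0,0,0,0,0,-1],[0.2,0,0,0,0,0,-1],[0.1,0,0,0,0,0,-1]]]'
python3 -m pendant '[[[0.1,0,0,0,0,0,-1],[0.1,0,0,0,0,0,-1],[0.1,0,0,0,0,0,-1],[0.05,0,0,0,0,0,-1],[0.05,0,0,0,0,0,-1],[0,0,0,0,0,0,-1],[0,0,0,0,0,0,-1],[0,0,0,0,0,0,-1]]]'
```

```text
time_s: 11.8
tcp_pos: [0.3908, -0.2695, 0.0139]
eef_rot: [180.0, -0.0, -178.4]
contact_force: [1.9, -1.0, -0.1]
gripper_width: 0.0006
gripper_force: 1.0
time_s: 12.6
tcp_pos: [0.3904, -0.2699, 0.0147]
eef_rot: [-179.9, 0.6, -178.2]
contact_force: [18.7, 4.5, -13.4]
gripper_width: 0.0008
gripper_force: 9.8
```

```bash
python3 -m pendant '[[[-0.35,0,0,0,0,0,-1],[-0.25,0,0,0,0,0,-1],[0,0,-1,0,0,0,-1],[0,0,-1,0,0,0,-1],[0,0,-1,0,0,0,-1],[0,0,-1,0,0,0,-1],[0,0,-1,0,0,0,-1],[0,0,-1,0,0,0,-1]]]'
python3 -m pendant '[[[-1,0.3,-0.6,0,0,0,0],[-1,0.3,-0.6,0,0,0,0],[-1,0.3,-0.6,0,0,0,0],[-1,0.3,-0.6,0,0,0,0.5],[-1,0.3,-0.6,0,0,0,0.5],[-1,0.3,-0.6,0,0,0,0.5],[-0.5,0.3,-0.6,0,0,0,0.5],[0,0,0,0,0,0,0.5]]]'
python3 - <<'E'
from h import *
w=shot('wrist','w6'); t=shot('top','t6'); print(w['state']['tcp_pos'])
im=np.zeros((420,800,3),np.uint8); im[:,:440]=w['frame'][:,90:530]; b=cv2.resize(t['frame'][155:265,310:430],(360,330),interpolation=2); im[:330,440:]=b; cv2.imwrite('pics/w6.png',im)
E
```

```text
time_s: 13.4
tcp_pos: [0.3939, -0.2692, 0.1342]
eef_rot: [180.0, -0.1, -178.4]
contact_force: [1.1, 0.2, 0.0]
gripper_width: 0.0005
gripper_force: 0.0
time_s: 14.2
tcp_pos: [0.5249, -0.2233, 0.2185]
eef_rot: [-180.0, -0.0, -178.3]
contact_force: [-0.1, 0.2, -0.4]
gripper_width: 0.0587
gripper_force: 0.0
[ 0.52487653 -0.22330806  0.2185039 ]
```

View pics/w6.png

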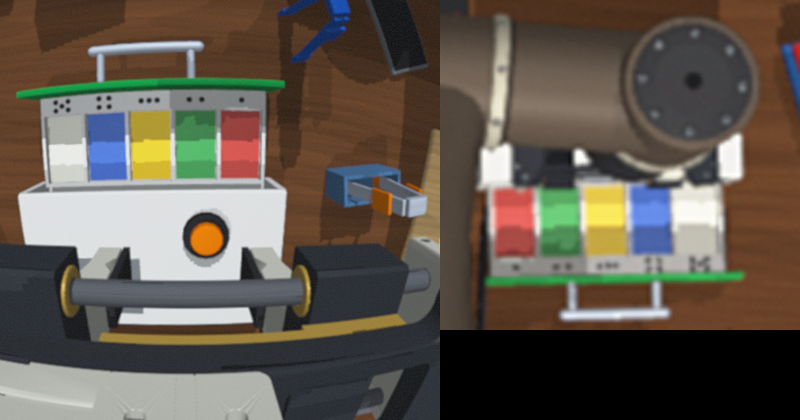

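w6: the tray is out. The pocket floors in the wrist frame are red (330,145), green (286,145), yellow (241,145), blue (196,147) and white (158,148). The dots run 1 to 5 and match the text.

Run:
```python
from h import *
w=load('w6');t=load('t6')
HUE.update(redp=((0,90,60),(8,255,255)),greenp=((45,70,60),(80,255,255)),yel=((20,90,80),(32,255,255)),bluep=((106,90,80),(125,255,255)))
C=[]
for col in('redp','greenp','yel','bluep'):
    kw=blobs(w,col,(120,108,360,185),100)[0]; kt=blobs(t,col,(320,214,400,243),30)[0]
    a=rect(w,kw,.012);b=rect(t,kt,.012); print(col,a,b,'tri',tri((w,cen(kw)),(t,cen(kt)))); C.append((a[0],a[1],b[0],b[1]))
C=np.array(C); i=np.arange(4); 
for j in (0,2): print(np.polyfit(i,C[:,j],1),np.polyfit(i,C[:,j+1],1))
# handle now
print('handle',onz(w,[(180,48),(293,46)],.051).round(4)); print('green front edge top',onz(w,[(110,96),(374,85)],.064).round(4))
# stand rim corners and tongs in w6
for p in((418,167),(436,206),(490,199),(474,163)): print(onz(w,[p],.055).round(4))
print('bow',onz(w,[(504,206)],.142).round(4))
```

```text
redp [ 475.3 -161.6   77.7   45.     2.4] [ 478.3 -162.7   79.4   44.8    1.1] tri (array([ 0.47644656, -0.16206397,  0.01143705]), np.float64(0.0010507955689913026))
greenp [ 477.4 -214.1   77.2   44.6    2. ] [ 480.9 -214.1   77.2   42.8    3.4] tri (array([ 0.47827574, -0.21403561,  0.01640361]), np.float64(0.0015353858360671623))
yel [ 479.5 -266.    78.8   45.6    2.2] [ 481.9 -266.1   76.7   44.7    0. ] tri (array([ 0.47831265, -0.26300689,  0.03653931]), np.float64(0.0010545768882552233))
bluep [ 481.6 -318.1   78.8   45.3    1.9] [ 4.829e+02 -3.193e+02  7.670e+01  4.120e+01 -2.000e-01] tri (array([ 0.48300316, -0.31987074,  0.00328718]), np.float64(0.0008891674437179445))
[  2.1 475.3] [ -52.14 -161.74]
[  1.48 478.78] [ -52.18 -162.28]
handle [[ 0.3717 -0.3284  0.051 ]
 [ 0.371  -0.2103  0.051 ]]
green front edge top [[ 0.4201 -0.4039  0.064 ]
 [ 0.408  -0.1277  0.064 ]]
[[ 0.4906 -0.0676  0.055 ]]
[[ 0.5341 -0.0378  0.055 ]]
[[0.5223 0.042  0.055 ]]
[[0.4801 0.0084 0.055 ]]
bow [[ 0.5095 -0.0082  0.142 ]]
```

```bash
python3 -m pendant '[[[-0.3,1,-0.2,0,0,0,0.5],[-0.3,1,-0.2,0,0,0,0.5],[-0.3,1,-0.2,0,0,0,0.5],[-0.3,1,-0.2,0,0,0,0.5],[-0.3,1,-0.2,0,0,0,0.5],[-0.3,1,-0.2,0,0,0,0.5],[-0.3,1,-0.2,0,0,0,0.5],[-0.3,1,-0.2,0,0,0,0.5]]]'
python3 -m pendant '[[[0,0.8,0,0,0,-0.5,0.5],[0,0.8,0,0,0,-0.5,0.5],[0,0.8,0,0,0,-0.5,0.5],[0,0.8,0,0,0,-0.5,0.5],[0,0,0,0,0,0,0.5],[0,0,0,0,0,0,0.5],[0,0,0,0,0,0,0.5],[0,0,0,0,0,0,0.5]]]'
python3 - <<'E'
from h import *
w=shot('wrist','w7'); print(w['state']['tcp_pos'],w['state']['eef_rot'])
HUE['sb']=((95,60,40),(118,210,220)); HUE['steel']=((95,5,110),(125,60,255))
for k in blobs(w,'sb',(180,60,400,245),60)[:3]: print('stand',cen(k),cv2.boundingRect(k),rect(w,k,.055))
for k in blobs(w,'orange',(180,60,400,245),10)[:4]: print('pad',cen(k),cv2.contourArea(k),rect(w,k,.105))
for k in blobs(w,'steel',(180,60,400,245),20)[:4]: print('steel',cen(k),cv2.contourArea(k),rect(w,k,.142))
cv2.imwrite('pics/w7.png',cv2.resize(w['frame'][60:250,180:380],None,fx=3,fy=3,interpolation=2))
E
```

```text
time_s: 15.1
tcp_pos: [0.5661, -0.0622, 0.2491]
eef_rot: [-180.0, -0.1, -178.4]
contact_force: [-0.5, -0.7, 0.8]
gripper_width: 0.0657
gripper_force: 0.0
time_s: 15.9
tcp_pos: [0.5622, 0.001, 0.2499]
eef_rot: [-180.0, -0.0, -170.4]
contact_force: [-0.0, -0.7, 0.5]
gripper_width: 0.0654
gripper_force: 0.0
[0.5621799  0.00101666 0.24994235] [-1.79996876e+02 -5.53752941e-03 -1.70371599e+02]
stand (280.61952540213406, 135.8149386845039) (244, 125, 74, 33) [510.3  -2.3  82.   36.3 -80.4]
pad (259.3205128205128, 144.47435897435895) 65.0 [514.5 -23.1  23.6   4.6  14.3]
pad (304.5151515151515, 144.8374655647383) 60.5 [507.3  19.8  23.4   2.9  10.3]
steel (282.1169962335216, 146.6800847457627) 708.0 [508.9  -2.8  32.5  19.8 -80. ]
steel (182.751269035533, 166.9103214890017) 295.5 [551.3 -85.9  81.6   7.    3.4]
steel (182.3154761904762, 78.5813492063492) 84.0 [469.1 -96.   45.4   5.5   9.2]
```

```bash
python3 - <<'E'
from h import *
s=load('scene0');w=load('w7'); print('bow',tri((s,(275.7,196.7)),(w,(282.1,150))))
E
python3 -m pendant '[[[0.4,0.05,0.3,0,0,0,0.5],[0.4,0.05,0.3,0,0,0,0.5],[0.4,0.05,0.3,0,0,0,0.5],[0.4,0.05,0.3,0,0,0,0.5],[0.4,0.05,0.3,0,0,0,0.5],[0.4,0.03,0.3,0,0,0,0.5],[0.17,0,0.2,0,0,0,0.5],[0,0,0,0,0,0,0.5]]]'
python3 - <<'E'
from h import *
s=r.get_state(); print(s['tcp_pos'],s['eef_rot'])
w=shot('wrist','w8')
print(proj(w,[[.5105,-.002,.142]]))
HUE['steel']=((95,5,110),(125,60,255))
for k in blobs(w,'steel',(180,60,400,300),20)[:4]: print('steel',cen(k),cv2.boundingRect(k),rect(w,k,.142))
E
```

```text
bow (array([ 0.51248922, -0.00087411,  0.1377302 ]), np.float64(0.0011470090742563888))
time_s: 16.75
tcp_pos: [0.5099, -0.0018, 0.2095]
eef_rot: [180.0, -0.0, -170.3]
contact_force: [0.2, -0.8, 0.4]
gripper_width: 0.0658
gripper_force: 0.0
[ 0.50991105 -0.00178927  0.20953715] [ 1.79999523e+02 -3.28878410e-02 -1.70332176e+02]
[[275.62036024 220.20022968]]
steel (289.4132464068751, 290.6537264779967) (180, 280, 220, 20) [570.5  21.4 192.7  18.7 -80.7]
steel (275.5681145113524, 215.5102007239223) (249, 184, 53, 47) [500.9  -4.4  38.9  36.  -81.6]
```

```bash
python3 -m pendant '[[[0,0,0.9,0,0,0,0.5],[0,0,0.9,0,0,0,0.5],[0,0,0.9,0,0,0,0.5],[0,0,0.9,0,0,0,0.5],[0,0,0.9,0,0,0,0.5],[0,0,0.9,0,0,0,0.5],[0,0,0.9,0,0,0,0.5],[0,0,0.7,0,0,0,0.5]]]'
python3 -m pendant '[[[0,0,0,0,0,0,0.02],[0,0,0,0,0,0,0.02],[0,0,0,0,0,0,0.02],[0,0,0,0,0,0,0.02],[0,0,0,0,0,0,0.02],[0,0,0,0,0,0,0.02],[0,0,0,0,0,0,0.02],[0,0,0,0,0,0,0.02]]]' 25
```

```text
time_s: 17.6
tcp_pos: [0.511, -0.0016, 0.0691]
eef_rot: [-180.0, -0.0, -170.3]
contact_force: [0.1, 0.4, 1.1]
gripper_width: 0.0656
gripper_force: 0.0
time_s: 18.4
tcp_pos: [0.5111, -0.0016, 0.0705]
eef_rot: [-180.0, 0.1, -170.3]
contact_force: [0.4, 0.0, 4.1]
gripper_width: 0.045
gripper_force: 8.0
```

```bash
python3 -m pendant '[[[0,0,-0.4,0,0,0,0.02],[0,0,-0.8,0,0,0,0.02],[0,0,-0.8,0,0,0,0.02],[0,0,-0.8,0,0,0,0.02],[0,0,-0.8,0,0,0,0.02],[0,0,-0.8,0,0,0,0.02],[0,0,-0.8,0,0,0,0.02],[0,0,-0.8,0,0,0,0.02]]]'
python3 -m pendant '[[[-0.9,0.75,0,0,0,0,0.02],[-0.9,0.75,0,0,0,0,0.02],[-0.9,0.75,0,0,0,0,0.02],[-0.9,0.75,0,0,0,0,0.02],[-0.9,0.75,0,0,0,0,0.02],[-0.9,0.75,0,0,0,0,0.02],[-0.9,0.75,0,0,0,0,0.02],[-0.9,0.75,0,0,0,0,0.02]]]'
python3 -m pendant '[[[-0.9,0.75,0,0,0,0,0.02],[-0.7,0.5,0,0,0,1,0.02],[0,0,0,0,0,1,0.02],[0,0,0,0,0,1,0.02],[0,0,0,0,0,1,0.02],[0,0,0,0,0,1,0.02],[0,0,0,0,0,0.9,0.02],[0,0,0,0,0,0,0.02]]]'
cat >> h.py <<'E'
CH=dict(red=HUE['red'],green=HUE['green'],blue=HUE['blue'],white=HUE['white'])
def look(col,f,zc=.036):
    "find chew in wrist (top face at zc) and top view; returns top-face rectangles"
    w=shot('wrist','w'+f); t=shot('top','t'+f); s=shot('scene','s'+f); st=w['state']; print('tcp',st['tcp_pos'].round(4),'yaw',round(st['eef_rot'][2],2),'w',st['gripper_width'])
    for n,c in(('w',w),('t',t),('s',s)):
        for k in blobs(c,col,None,20):
            q=rect(c,k,zc)
            if 380<q[0]<720 and 80<q[1]<420 and 40<q[2]<95 and 14<q[3]<45: print(n,col,np.round(cen(k),1),q)
    return w,t,s
def step(x,y,yaw):
    "shift in tool axes (units of 20 mm) and turn (units of 4 deg) to world x,y (m), tool yaw"
    s=r.get_state(); p=np.radians(s['eef_rot'][2]); d=np.array([x,y])-s['tcp_pos'][:2]
    print('units x,y,wz',np.round([(np.cos(p)*d[0]+np.sin(p)*d[1])/.02,(np.sin(p)*d[0]-np.cos(p)*d[1])/.02,-((yaw-s['eef_rot'][2]+180)%360-180)/4],2))
E
python3 - <<'E'
from h import *
look('red','9')
w=load('w9')
cv2.imwrite('pics/w9.png',w['frame'])
E
```

```text
time_s: 19.2
tcp_pos: [0.5102, -0.0018, 0.1908]
eef_rot: [180.0, -0.0, -170.3]
contact_force: [0.3, -0.1, -1.7]
gripper_width: 0.0447
gripper_force: 5.6
time_s: 20.0
tcp_pos: [0.6326, 0.1414, 0.19]
eef_rot: [-180.0, -0.1, -170.3]
contact_force: [-0.1, 0.2, -0.2]
gripper_width: 0.0444
gripper_force: 5.6
time_s: 20.8
tcp_pos: [0.6594, 0.1707, 0.1899]
eef_rot: [-180.0, -0.0, 166.0]
contact_force: [0.0, -0.3, -0.8]
gripper_width: 0.0447
gripper_force: 5.6
tcp [0.6594 0.1707 0.1899] yaw 166.0 w 0.04466837761661229
w red [296.9 148.9] [620.  202.2  66.6  22.1 -13.7]
t red [229.4 184.6] [621.6 201.8  66.5  21.4 -14. ]
s red [329.6 287.8] [629.3 206.   77.1  27.2 -12.3]
```

View pics/w9.png

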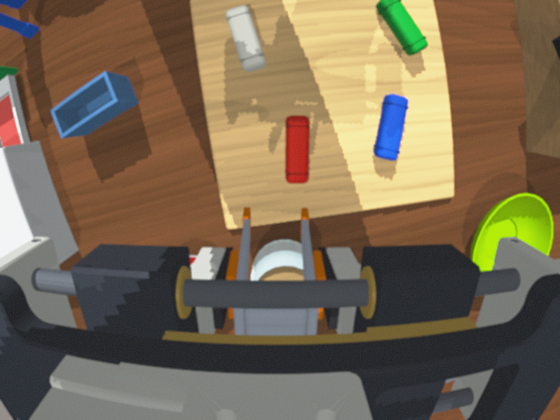

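Run:
```python
from h import *
w=load('w9');t=load('t9');s=load('s9')
print(tri((w,(296.9,148.9)),(t,(229.4,184.6)),(s,(329.6,287.8))))
step(.6205,.202,166.2)
k=[ (np.round(cen(k),1),cv2.contourArea(k)) for k in blobs(w,'orange',(220,195,330,330),5)]; print(k)
print(np.mean([onz(w,[p],.127)[0] for p in((247,212),(305,212))],0))
```

```text
(array([0.62194971, 0.20299608, 0.02382806]), np.float64(0.0011932565053294323))
units x,y,wz [ 2.27  1.05 -0.01]
[(array([320.3, 312.5]), 23.5), (array([230.4, 313.3]), 20.0), (array([230.5, 277.1]), 13.0), (array([304.9, 217. ]), 11.5), (array([245.5, 216.3]), 11.5), (array([321. , 277.3]), 8.5)]
[0.65247316 0.1723489  0.127     ]
```

```bash
python3 -m pendant '[[[0.75,0.35,0,0,0,0,0.06],[0.75,0.35,0,0,0,0,0.06],[0.75,0.35,0,0,0,0,0.06],[0,0,0,0,0,0,0.06],[0,0,0.8,0,0,0,0.06],[0,0,0.8,0,0,0,0.06],[0,0,0.8,0,0,0,0.06],[0,0,0,0,0,0,0.06]]]'
python3 -m pendant '[[[0,0,0.6,0,0,0,0.06],[0,0,0.6,0,0,0,0.06],[0,0,0.6,0,0,0,0.06],[0,0,0.6,0,0,0,0.06],[0,0,0.3,0,0,0,0.06],[0,0,0,0,0,0,0.06],[0,0,0,0,0,0,0.06],[0,0,0,0,0,0,0.06]]]'
python3 -m pendant '[[[0,0,0,0,0,0,0],[0,0,0,0,0,0,-0.05],[0,0,0,0,0,0,-0.1],[0,0,0,0,0,0,-0.15],[0,0,0,0,0,0,-0.2],[0,0,0,0,0,0,-0.2],[0,0,0,0,0,0,-0.2],[0,0,0,0,0,0,-0.2]]]' 25
```

```text
time_s: 21.75
tcp_pos: [0.6194, 0.2018, 0.1398]
eef_rot: [-179.9, -0.2, 166.1]
contact_force: [0.5, 0.4, -1.1]
gripper_width: 0.0468
gripper_force: 5.3
time_s: 22.55
tcp_pos: [0.6216, 0.2022, 0.0886]
eef_rot: [180.0, 0.0, 166.1]
contact_force: [1.1, -1.3, -1.4]
gripper_width: 0.0465
gripper_force: 5.3
time_s: 23.35
tcp_pos: [0.6213, 0.202, 0.0882]
eef_rot: [180.0, 0.0, 166.1]
contact_force: [-0.6, 0.8, 2.5]
gripper_width: 0.0399
gripper_force: 25.0
```

```bash
python3 -m pendant '[[[0,0,-0.3,0,0,0,-0.2],[0,0,-0.6,0,0,0,-0.2],[0,0,-0.7,0,0,0,-0.2],[0,0,-0.7,0,0,0,-0.2],[0,0,-0.7,0,0,0,-0.2],[0,0,-0.7,0,0,0,-0.2],[0,0,-0.7,0,0,0,-0.2],[0,-0.4,-0.6,0,0,0,-0.2]]]'
python3 -m pendant '[[[0.14,-0.9,0,0,0,0,-0.2],[0.14,-0.9,0,0,0,0,-0.2],[0.14,-0.9,0,0,0,0,-0.2],[0.14,-0.9,0,0,0,0,-0.2],[0.14,-0.9,0,0,0,0,-0.2],[0.14,-0.9,0,0,0,0,-0.2],[0.14,-0.9,0,0,0,0,-0.2],[0.14,-0.9,0,0,0,0,-0.2]]]'
python3 -m pendant '[[[0.14,-0.9,0,0,0,0,-0.2],[0.14,-0.9,0,0,0,0,-0.2],[0.14,-0.9,0,0,0,0,-0.2],[0.14,-0.9,0,0,0,0,-0.2],[0.14,-0.9,0,0,0,0,-0.2],[0.14,-0.9,0,0,0,0,-0.2],[0.14,-0.9,0,0,0,0,-0.2],[0.14,-0.9,0,0,0,0,-0.2]]]'
python3 -m pendant '[[[0.14,-0.9,0,0,0,0,-0.2],[0.14,-0.9,0,0,0,0,-0.2],[0,-0.9,0,0,0,0,-0.2],[0,0,0,0,0,-0.8,-0.2],[0,0,0,0,0,-0.8,-0.2],[0,0,0,0,0,-0.8,-0.2],[0,0,0,0,0,-0.8,-0.2],[0,0,0,0,0,-0.85,-0.2]]]'
python3 - <<'E'
from h import *
c=shot('wrist','w10');t=shot('top','t10'); s=c['state'];print(s['tcp_pos'],s['eef_rot'][2],s['gripper_width'])
zb=s['tcp_pos'][2]-.065-.010
for n,k in(('w',c),('t',t)):
  for b in blobs(k,'red',None,30):
    q=rect(k,b,zb+.024)
    if 40<q[2]<120 and abs(q[0]-480)<60 and abs(q[1]+160)<60: print(n,np.round(cen(b),1),q)
step(.4775,-.162,-177.7)
E
```

```text
time_s: 24.15
tcp_pos: [0.6195, 0.1947, 0.1894]
eef_rot: [180.0, 0.0, 166.1]
contact_force: [-0.7, 0.2, -0.8]
gripper_width: 0.0396
gripper_force: 25.0
time_s: 24.95
tcp_pos: [0.5622, 0.0585, 0.188]
eef_rot: [180.0, -0.0, 166.1]
contact_force: [0.4, -0.5, -1.9]
gripper_width: 0.0398
gripper_force: 25.0
time_s: 25.75
tcp_pos: [0.5058, -0.0758, 0.188]
eef_rot: [180.0, 0.0, 166.1]
contact_force: [-0.2, -0.0, -1.3]
gripper_width: 0.0399
gripper_force: 25.0
time_s: 26.55
tcp_pos: [0.4875, -0.1263, 0.1879]
eef_rot: [-180.0, -0.0, -177.6]
contact_force: [0.2, 0.5, -1.5]
gripper_width: 0.0396
gripper_force: 25.0
[ 0.48753879 -0.12629434  0.18794679] -177.61813404187413 0.03958229055912195
w [270.7 215.2] [ 483.2 -138.6   70.5   47.2    1.5]
t [332.8 233.6] [ 450.  -141.4   54.1   31.9  -88.9]
units x,y,wz [ 0.58 -1.77 -0.  ]
```

```bash
python3 -m pendant '[[[0.2,-0.6,0,0,0,0,-0.2],[0.2,-0.6,0,0,0,0,-0.2],[0.2,-0.6,0,0,0,0,-0.2],[0,0,0,0,0,0,-0.2],[0,0,0.6,0,0,0,-0.2],[0,0,0.8,0,0,0,-0.2],[0,0,0.8,0,0,0,-0.2],[0,0,0,0,0,0,-0.2]]]'
python3 -m pendant '[[[0,0,0.5,0,0,0,-0.2],[0,0,0.5,0,0,0,-0.2],[0,0,0.5,0,0,0,-0.2],[0,0,0.5,0,0,0,-0.2],[0,0,0.4,0,0,0,-0.2],[0,0,0.2,0,0,0,-0.2],[0,0,0.1,0,0,0,-0.2],[0,0,0,0,0,0,-0.2]]]'
python3 - <<'E'
from h import *
step(.4775,-.162,-177.7)
E
```

```text
time_s: 27.45
tcp_pos: [0.4755, -0.1617, 0.1412]
eef_rot: [180.0, -0.3, -177.8]
contact_force: [-0.8, 0.1, -0.4]
gripper_width: 0.0401
gripper_force: 25.0
time_s: 28.25
tcp_pos: [0.4774, -0.162, 0.0898]
eef_rot: [-180.0, -0.0, -177.7]
contact_force: [0.7, -0.8, -0.9]
gripper_width: 0.0397
gripper_force: 25.0
units x,y,wz [-0.01  0.   -0.01]
```

```bash
python3 -m pendant '[[[0,0,0.1,0,0,0,-0.2],[0,0,0,0,0,0,-0.1],[0,0,0,0,0,0,-0.05],[0,0,0,0,0,0,0],[0,0,0,0,0,0,0.03],[0,0,0,0,0,0,0.06],[0,0,0,0,0,0,0.06],[0,0,0,0,0,0,0.06]]]'
python3 -m pendant '[[[0,0,-0.3,0,0,0,0.06],[0,0,-0.6,0,0,0,0.06],[0,0,-0.7,0,0,0,0.06],[0,0,-0.7,0,0,0,0.06],[0,0,-0.7,0,0,0,0.06],[0,0,-0.7,0,0,0,0.06],[0,0,-0.7,0,0,0,0.06],[-0.3,0.5,-0.6,0,0,0,0.06]]]'
python3 -m pendant '[[[-0.25,1,0,0,0,0,0.06],[-0.25,1,0,0,0,0,0.06],[-0.25,1,0,0,0,0,0.06],[-0.25,1,0,0,0,0,0.06],[-0.25,1,0,0,0,0,0.06],[-0.25,1,0,0,0,0,0.06],[-0.25,1,0,0,0,0,0.06],[-0.25,1,0,0,0,0,0.06]]]'
python3 -m pendant '[[[-0.25,1,0,0,0,0,0.06],[-0.25,1,0,0,0,0,0.06],[-0.25,1,0,0,0,0,0.06],[-0.25,1,0,0,0,0,0.06],[-0.25,1,0,0,0,0,0.06],[-0.25,1,0,0,0,0,0.06],[-0.25,1,0,0,0,0,0.06],[-0.25,1,0,0,0,0,0.06]]]'
python3 -m pendant '[[[0,1,0,0,0,0,0.06],[0,1,0,0,0,0,0.06],[0,1,0,0,0,-0.6,0.06],[0,1,0,0,0,-0.8,0.06],[0,0.5,0,0,0,-0.8,0.06],[0,0,0,0,0,-0.8,0.06],[0,0,0,0,0,-0.8,0.06],[0,0,0,0,0,-0.7,0.06]]]'
python3 - <<'E'
from h import *
look('green','11')
t=load('t11')
for k in blobs(t,'red',(315,205,400,245),10): print('placed',cen(k),cv2.contourArea(k),rect(t,k,.036))
E
```

```text
time_s: 29.05
tcp_pos: [0.4774, -0.162, 0.088]
eef_rot: [180.0, 0.0, -177.7]
contact_force: [-0.7, -0.1, -0.9]
gripper_width: 0.0466
gripper_force: 5.3
time_s: 29.85
tcp_pos: [0.4829, -0.1521, 0.1899]
eef_rot: [-180.0, 0.1, -177.8]
contact_force: [0.3, -0.9, -0.7]
gripper_width: 0.0462
gripper_force: 5.3
time_s: 30.65
tcp_pos: [0.517, 0.0111, 0.1889]
eef_rot: [180.0, 0.0, -177.7]
contact_force: [1.4, -0.3, -0.9]
gripper_width: 0.0466
gripper_force: 5.3
time_s: 31.45
tcp_pos: [0.5506, 0.1728, 0.1881]
eef_rot: [180.0, 0.0, -177.7]
contact_force: [0.4, -0.8, -0.9]
gripper_width: 0.0466
gripper_force: 5.3
time_s: 32.25
tcp_pos: [0.5447, 0.262, 0.1879]
eef_rot: [-180.0, -0.0, -159.4]
contact_force: [-0.9, -1.0, -0.6]
gripper_width: 0.0464
gripper_force: 5.3
tcp [0.5447 0.262  0.1879] yaw -159.41 w 0.046354072321483655
w green [361.7 190. ] [509.  344.   68.2  26.   20.8]
t green [187.6 219. ] [501.1 341.6  46.1  21.6  20.7]
s green [403.4 277.8] [520.  348.8  81.1  26.9  20.5]
placed (334.3368513632366, 228.60334212840806) 189.5 [ 4.762e+02 -1.590e+02  7.180e+01  3.400e+01  4.000e-01]
```

Run:
```python
from h import *
w=load('w11');s=load('s11')
P,m=tri((w,(361.7,190)),(s,(403.4,277.8))); print(P,m); step(P[0],P[1],-159.3)
t=load('t11'); print(t['frame'][216:243:3,322:348:2].max(2), sep='\n')
k=blobs(w,'green',None,50)
```

```text
[0.50981894 0.34875849 0.02119668] 0.0004552005897528278
units x,y,wz [ 0.13  4.69 -0.09]
[[116 207 209 220 215 161 154 149 196 211 211 202 206]
 [ 89  88 178 210 197 150 178 170 175 203 189 173 172]
 [ 95  92 179 209 196 179 226 223 193 211 212 175 171]
 [ 98  95 187 239 198 181 226 225 204 236 230 209 210]
 [119  87 177 242 213 180 225 224 213 232 236 210 209]
 [111  81 168 215 148 178 227 226 202 191 234 169 166]
 [113  83 112 177 139 163 224 224 198 163 166 147 146]
 [107  80 109 175 140 147 222 223 190 165 165 150 146]
 [103  75  98 180 149 139 139 143 174 172 162 165 161]]
```

```bash
python3 -m pendant '[[[0.03,0.9,0,0,0,-0.05,0.06],[0.03,0.9,0,0,0,0,0.06],[0.03,0.9,0,0,0,0,0.06],[0.03,0.9,0,0,0,0,0.06],[0,0.9,0,0,0,0,0.06],[0,0.1,0.3,0,0,0,0.06],[0,0,0.7,0,0,0,0.06],[0,0,0.7,0,0,0,0.06]]]'
python3 -m pendant '[[[0,0,0.7,0,0,0,0.06],[0,0,0.7,0,0,0,0.06],[0,0,0.6,0,0,0,0.06],[0,0,0.6,0,0,0,0.06],[0,0,0.4,0,0,0,0.06],[0,0,0.3,0,0,0,0.06],[0,0,0,0,0,0,0.06],[0,0,0,0,0,0,0.06]]]'
python3 -m pendant '[[[0,0,0,0,0,0,0],[0,0,0,0,0,0,-0.05],[0,0,0,0,0,0,-0.1],[0,0,0,0,0,0,-0.15],[0,0,0,0,0,0,-0.2],[0,0,0,0,0,0,-0.2],[0,0,0,0,0,0,-0.2],[0,0,0,0,0,0,-0.2]]]' 25
```

```text
time_s: 33.2
tcp_pos: [0.5102, 0.3461, 0.1525]
eef_rot: [-180.0, -0.0, -159.5]
contact_force: [-0.4, -0.8, -1.7]
gripper_width: 0.0463
gripper_force: 5.3
time_s: 34.0
tcp_pos: [0.5108, 0.3465, 0.0883]
eef_rot: [180.0, 0.0, -159.5]
contact_force: [0.1, -0.4, -0.6]
gripper_width: 0.0466
gripper_force: 5.3
time_s: 34.8
tcp_pos: [0.5108, 0.3465, 0.0883]
eef_rot: [180.0, 0.0, -159.5]
contact_force: [-1.3, 1.2, 3.4]
gripper_width: 0.0398
gripper_force: 25.0
```

```bash
python3 -m pendant '[[[0,0,-0.3,0,0,0,-0.2],[0,0,-0.6,0,0,0,-0.2],[0,0,-0.7,0,0,0.9,-0.2],[0,0,-0.7,0,0,0.9,-0.2],[0,0,-0.7,0,0,0.9,-0.2],[0,0,-0.7,0,0,0.9,-0.2],[0,0,-0.7,0,0,0.95,-0.2],[0,-0.4,-0.6,0,0,0,-0.2]]]'
python3 -m pendant '[[[0.1,-0.95,0,0,0,0,-0.2],[0.1,-0.95,0,0,0,0,-0.2],[0.1,-0.95,0,0,0,0,-0.2],[0.1,-0.95,0,0,0,0,-0.2],[0.1,-0.95,0,0,0,0,-0.2],[0.1,-0.95,0,0,0,0,-0.2],[0.1,-0.95,0,0,0,0,-0.2],[0.1,-0.95,0,0,0,0,-0.2]]]'
python3 -m pendant '[[[0.1,-0.95,0,0,0,0,-0.2],[0.1,-0.95,0,0,0,0,-0.2],[0.1,-0.95,0,0,0,0,-0.2],[0.1,-0.95,0,0,0,0,-0.2],[0.1,-0.95,0,0,0,0,-0.2],[0.1,-0.95,0,0,0,0,-0.2],[0.1,-0.95,0,0,0,0,-0.2],[0.1,-0.95,0,0,0,0,-0.2]]]'
python3 -m pendant '[[[0.1,-0.95,0,0,0,0,-0.2],[0.1,-0.95,0,0,0,0,-0.2],[0.1,-0.95,0,0,0,0,-0.2],[0.1,-0.95,0,0,0,0,-0.2],[0.1,-0.95,0,0,0,0,-0.2],[0.1,-0.95,0,0,0,0,-0.2],[0.1,-0.95,0,0,0,0,-0.2],[0.1,-0.95,0,0,0,0,-0.2]]]'
python3 -m pendant '[[[0,-0.95,0,0,0,0,-0.2],[0,-0.95,0,0,0,0,-0.2],[0,-0.95,0,0,0,0,-0.2],[0,-0.95,0,0,0,0,-0.2],[0,-0.7,0,0,0,0,-0.2],[0,0,0,0,0,0,-0.2],[0,0,0,0,0,0,-0.2],[0,0,0,0,0,0,-0.2]]]'
python3 - <<'E'
from h import *
step(.4795,-.2137,-177.7)
c=shot('wrist','w12')
for b in blobs(c,'green',None,30): print(np.round(cen(b),1),rect(c,b,.188-.065+.014))
E
```

```text
time_s: 35.6
tcp_pos: [0.511, 0.3387, 0.1894]
eef_rot: [180.0, 0.0, -177.8]
contact_force: [1.3, -0.6, -1.8]
gripper_width: 0.0398
gripper_force: 25.0
time_s: 36.4
tcp_pos: [0.5008, 0.1842, 0.188]
eef_rot: [180.0, 0.0, -177.7]
contact_force: [0.7, 0.0, -1.3]
gripper_width: 0.0397
gripper_force: 25.0
time_s: 37.2
tcp_pos: [0.4906, 0.0318, 0.188]
eef_rot: [180.0, 0.0, -177.7]
contact_force: [0.1, -0.0, -0.8]
gripper_width: 0.0398
gripper_force: 25.0
time_s: 38.0
tcp_pos: [0.4804, -0.1207, 0.188]
eef_rot: [180.0, 0.0, -177.7]
contact_force: [1.1, 0.1, -1.5]
gripper_width: 0.0398
gripper_force: 25.0
time_s: 38.8
tcp_pos: [0.4843, -0.2089, 0.188]
eef_rot: [180.0, 0.0, -177.7]
contact_force: [-0.3, 0.1, -1.1]
gripper_width: 0.0397
gripper_force: 25.0
units x,y,wz [ 0.25 -0.23 -0.01]
[273.2 202.4] [ 472.6 -212.5   88.3   27.5    2.9]
[226.9 123.1] [ 411.8 -254.4  212.     6.3  -87.8]
```

```bash
python3 -m pendant '[[[0.25,-0.23,0,0,0,0,-0.2],[0,0,0.4,0,0,0,-0.2],[0,0,0.7,0,0,0,-0.2],[0,0,0.7,0,0,0,-0.2],[0,0,0.7,0,0,0,-0.2],[0,0,0.7,0,0,0,-0.2],[0,0,0.5,0,0,0,-0.2],[0,0,0.4,0,0,0,-0.2]]]'
python3 -m pendant '[[[0,0,0.4,0,0,0,-0.2],[0,0,0.3,0,0,0,-0.2],[0,0,0.17,0,0,0,-0.2],[0,0,0,0,0,0,-0.2],[0,0,0,0,0,0,-0.2],[0,0,0,0,0,0,-0.2],[0,0,0,0,0,0,-0.2],[0,0,0,0,0,0,-0.2]]]'
python3 - <<'E'
from h import *
step(.4795,-.2137,-177.7)
E
```

```text
time_s: 39.65
tcp_pos: [0.4793, -0.2138, 0.105]
eef_rot: [180.0, -0.0, -177.7]
contact_force: [0.3, 0.0, -0.6]
gripper_width: 0.0397
gripper_force: 25.0
time_s: 40.45
tcp_pos: [0.4797, -0.214, 0.0888]
eef_rot: [-180.0, 0.0, -177.7]
contact_force: [-0.3, 0.7, 0.1]
gripper_width: 0.0395
gripper_force: 25.0
units x,y,wz [ 0.01  0.01 -0.01]
```

```bash
python3 -m pendant '[[[0,0,0.03,0,0,0,-0.2],[0,0,0,0,0,0,-0.1],[0,0,0,0,0,0,-0.05],[0,0,0,0,0,0,0],[0,0,0,0,0,0,0.03],[0,0,0,0,0,0,0.06],[0,0,0,0,0,0,0.06],[0,0,0,0,0,0,0.06]]]'
python3 -m pendant '[[[0,0,-0.3,0,0,0,0.06],[0,0,-0.6,0,0,0,0.06],[0,0,-0.7,0,0,0,0.06],[0,0,-0.7,0,0,0,0.06],[0,0,-0.7,0,0,0,0.06],[0,0,-0.7,0,0,0,0.06],[0,0,-0.7,0,0,0,0.06],[-0.3,0.5,-0.6,0,0,0,0.06]]]'
python3 -m pendant '[[[-0.4,0.95,0,0,0,0,0.06],[-0.4,0.95,0,0,0,0,0.06],[-0.4,0.95,0,0,0,0,0.06],[-0.4,0.95,0,0,0,0,0.06],[-0.4,0.95,0,0,0,0,0.06],[-0.4,0.95,0,0,0,0,0.06],[-0.4,0.95,0,0,0,0,0.06],[-0.4,0.95,0,0,0,0,0.06]]]'
python3 -m pendant '[[[-0.4,0.95,0,0,0,0,0.06],[-0.4,0.95,0,0,0,0,0.06],[-0.4,0.95,0,0,0,0,0.06],[-0.4,0.95,0,0,0,0,0.06],[-0.4,0.95,0,0,0,0,0.06],[-0.4,0.95,0,0,0,0,0.06],[-0.4,0.95,0,0,0,0,0.06],[-0.4,0.95,0,0,0,0,0.06]]]'
python3 -m pendant '[[[-0.4,0.95,0,0,0,0,0.06],[-0.4,0.95,0,0,0,0,0.06],[-0.4,0.95,0,0,0,0,0.06],[-0.4,0.95,0,0,0,0,0.06],[-0.4,0.95,0,0,0,0,0.06],[-0.4,0.95,0,0,0,1,0.06],[-0.3,0.95,0,0,0,1,0.06],[0,0,0,0,0,1,0.06]]]'
python3 -m pendant '[[[0,0,0,0,0,1,0.06],[0,0,0,0,0,1,0.06],[0,0,0,0,0,1,0.06],[0,0,0,0,0,0.1,0.06],[0,0,0,0,0,0,0.06],[0,0,0,0,0,0,0.06],[0,0,0,0,0,0,0.06],[0,0,0,0,0,0,0.06]]]'
python3 - <<'E'
from h import *
w,t,s=look('blue','13')
for k in blobs(t,'green',(315,205,400,240),10): print('placed',cen(k),cv2.contourArea(k),rect(t,k,.036))
B=lambda c,n:[cen(k) for k in blobs(c,'blue',None,20) if (lambda q:500<q[0]<700 and 250<q[1]<380 and 40<q[2]<95)(rect(c,k,.036))][0]
P,m=tri((w,B(w,0)),(t,B(t,0)),(s,B(s,0))); print(P,m); step(P[0],P[1],157.8)
E
```

```text
time_s: 41.25
tcp_pos: [0.4796, -0.214, 0.088]
eef_rot: [-180.0, 0.0, -177.7]
contact_force: [0.9, 0.0, -1.8]
gripper_width: 0.0466
gripper_force: 5.3
time_s: 42.05
tcp_pos: [0.4852, -0.2041, 0.1899]
eef_rot: [-180.0, 0.1, -177.8]
contact_force: [0.4, -0.3, -0.7]
gripper_width: 0.0465
gripper_force: 5.3
time_s: 42.85
tcp_pos: [0.5437, -0.0479, 0.1889]
eef_rot: [180.0, 0.0, -177.7]
contact_force: [0.5, 0.2, -2.1]
gripper_width: 0.0467
gripper_force: 5.3
time_s: 43.65
tcp_pos: [0.6017, 0.1067, 0.1879]
eef_rot: [-180.0, -0.0, -177.7]
contact_force: [-0.1, -0.3, -0.7]
gripper_width: 0.0465
gripper_force: 5.3
time_s: 44.45
tcp_pos: [0.6521, 0.2426, 0.1872]
eef_rot: [-180.0, -0.0, 170.2]
contact_force: [-0.1, -0.6, -1.5]
gripper_width: 0.0467
gripper_force: 5.3
time_s: 45.25
tcp_pos: [0.6512, 0.2397, 0.188]
eef_rot: [180.0, 0.0, 157.9]
contact_force: [-0.2, -0.1, -1.2]
gripper_width: 0.0466
gripper_force: 5.3
tcp [0.6512 0.2397 0.188 ] yaw 157.89 w 0.0465630527786198
w blue [324.6 140.1] [618.3 305.4  66.4  22.7 -23.8]
t blue [199.4 184.4] [619.8 305.4  63.7  19.9 -22.2]
s blue [372.6 305. ] [627.2 308.1  76.3  26.4 -23.9]
placed (349.72811918063314, 228.0288640595903) 179.0 [ 478.8 -212.5   69.    36.     3.2]
[0.6204725  0.30709536 0.02503176] 0.0012006651980573586
units x,y,wz [2.69 2.54 0.02]
```

```bash
python3 -m pendant '[[[0.67,0.63,0,0,0,0,0.06],[0.67,0.63,0,0,0,0,0.06],[0.67,0.63,0,0,0,0,0.06],[0.67,0.63,0,0,0,0,0.06],[0,0,0,0,0,0.25,0.06],[0,0,0.4,0,0,0,0.06],[0,0,0.7,0,0,0,0.06],[0,0,0.7,0,0,0,0.06]]]'
python3 -m pendant '[[[0,0,0.7,0,0,0,0.06],[0,0,0.7,0,0,0,0.06],[0,0,0.6,0,0,0,0.06],[0,0,0.6,0,0,0,0.06],[0,0,0.4,0,0,0,0.06],[0,0,0.2,0,0,0,0.06],[0,0,0,0,0,0,0.06],[0,0,0,0,0,0,0.06]]]'
python3 -m pendant '[[[0,0,0,0,0,0,0],[0,0,0,0,0,0,-0.05],[0,0,0,0,0,0,-0.1],[0,0,0,0,0,0,-0.15],[0,0,0,0,0,0,-0.2],[0,0,0,0,0,0,-0.2],[0,0,0,0,0,0,-0.2],[0,0,0,0,0,0,-0.2]]]' 25
```

```text
time_s: 46.2
tcp_pos: [0.6203, 0.3062, 0.1504]
eef_rot: [-180.0, -0.0, 156.8]
contact_force: [0.2, 0.0, -1.2]
gripper_width: 0.0466
gripper_force: 5.3
time_s: 47.0
tcp_pos: [0.6209, 0.3068, 0.0884]
eef_rot: [180.0, 0.0, 156.9]
contact_force: [-0.3, -0.2, -1.1]
gripper_width: 0.0464
gripper_force: 5.3
time_s: 47.8
tcp_pos: [0.6208, 0.3067, 0.0884]
eef_rot: [180.0, 0.0, 156.9]
contact_force: [0.1, -1.2, 2.3]
gripper_width: 0.0397
gripper_force: 25.0
```

```bash
python3 -m pendant '[[[0,0,-0.3,0,0,0,-0.2],[0,0,-0.6,0,0,-0.9,-0.2],[0,0,-0.7,0,0,-0.9,-0.2],[0,0,-0.7,0,0,-0.9,-0.2],[0,0,-0.7,0,0,-0.9,-0.2],[0,0,-0.7,0,0,-0.9,-0.2],[0,0,-0.7,0,0,-0.9,-0.2],[0,0,-0.6,0,0,-0.95,-0.2]]]'
python3 -m pendant '[[[0.25,-0.97,0,0,0,0,-0.2],[0.25,-0.97,0,0,0,0,-0.2],[0.25,-0.97,0,0,0,0,-0.2],[0.25,-0.97,0,0,0,0,-0.2],[0.25,-0.97,0,0,0,0,-0.2],[0.25,-0.97,0,0,0,0,-0.2],[0.25,-0.97,0,0,0,0,-0.2],[0.25,-0.97,0,0,0,0,-0.2]]]'
python3 -m pendant '[[[0.25,-0.97,0,0,0,0,-0.2],[0.25,-0.97,0,0,0,0,-0.2],[0.25,-0.97,0,0,0,0,-0.2],[0.25,-0.97,0,0,0,0,-0.2],[0.25,-0.97,0,0,0,0,-0.2],[0.25,-0.97,0,0,0,0,-0.2],[0.25,-0.97,0,0,0,0,-0.2],[0.25,-0.97,0,0,0,0,-0.2]]]'
python3 -m pendant '[[[0.25,-0.97,0,0,0,0,-0.2],[0.25,-0.97,0,0,0,0,-0.2],[0.25,-0.97,0,0,0,0,-0.2],[0.25,-0.97,0,0,0,0,-0.2],[0.25,-0.97,0,0,0,0,-0.2],[0.25,-0.97,0,0,0,0,-0.2],[0.25,-0.97,0,0,0,0,-0.2],[0.25,-0.97,0,0,0,0,-0.2]]]'
python3 -m pendant '[[[0.25,-0.97,0,0,0,0,-0.2],[0.25,-0.97,0,0,0,0,-0.2],[0.25,-0.97,0,0,0,0,-0.2],[0.25,-0.97,0,0,0,0,-0.2],[0.25,-0.97,0,0,0,0,-0.2],[0.25,-0.97,0,0,0,0,-0.2],[0.25,-0.97,0,0,0,0,-0.2],[0,0,0,0,0,0,-0.2]]]'
python3 - <<'E'
from h import *
step(.4825,-.3184,-177.7)
E
```

```text
time_s: 48.6
tcp_pos: [0.6205, 0.3065, 0.1887]
eef_rot: [180.0, -0.0, -177.6]
contact_force: [0.6, -1.0, -1.1]
gripper_width: 0.0394
gripper_force: 25.0
time_s: 49.4
tcp_pos: [0.5863, 0.1482, 0.188]
eef_rot: [180.0, 0.0, -177.8]
contact_force: [-0.4, -0.3, -1.5]
gripper_width: 0.0398
gripper_force: 25.0
time_s: 50.2
tcp_pos: [0.5524, -0.0083, 0.188]
eef_rot: [-180.0, 0.0, -177.7]
contact_force: [0.1, -0.1, -0.6]
gripper_width: 0.0398
gripper_force: 25.0
time_s: 51.0
tcp_pos: [0.5184, -0.1649, 0.188]
eef_rot: [-180.0, 0.0, -177.7]
contact_force: [-0.1, 1.0, -0.6]
gripper_width: 0.0397
gripper_force: 25.0
time_s: 51.8
tcp_pos: [0.4882, -0.3027, 0.1877]
eef_rot: [-180.0, -0.0, -177.9]
contact_force: [0.2, 0.5, -1.5]
gripper_width: 0.0399
gripper_force: 25.0
units x,y,wz [ 0.32 -0.77 -0.04]
```

```bash
python3 -m pendant '[[[0.32,-0.77,0,0,0,0,-0.2],[0,0,0.4,0,0,0,-0.2],[0,0,0.7,0,0,0,-0.2],[0,0,0.7,0,0,0,-0.2],[0,0,0.7,0,0,0,-0.2],[0,0,0.7,0,0,0,-0.2],[0,0,0.5,0,0,0,-0.2],[0,0,0.4,0,0,0,-0.2]]]'
python3 -m pendant '[[[0,0,0.4,0,0,0,-0.2],[0,0,0.3,0,0,0,-0.2],[0,0,0.17,0,0,0,-0.2],[0,0,0,0,0,0,-0.2],[0,0,0,0,0,0,-0.2],[0,0,0,0,0,0,-0.2],[0,0,0,0,0,0,-0.2],[0,0,0,0,0,0,-0.2]]]'
python3 - <<'E'
from h import *
step(.4825,-.3184,-177.7)
E
```

```text
time_s: 52.6
tcp_pos: [0.4833, -0.3157, 0.105]
eef_rot: [180.0, -0.0, -177.7]
contact_force: [1.0, -0.8, -1.3]
gripper_width: 0.0397
gripper_force: 25.0
time_s: 53.4
tcp_pos: [0.4837, -0.3161, 0.0888]
eef_rot: [-180.0, 0.0, -177.7]
contact_force: [0.2, -0.2, -1.2]
gripper_width: 0.0395
gripper_force: 25.0
units x,y,wz [ 0.06 -0.11 -0.01]
```

```bash
python3 -m pendant '[[[0,0,0.03,0,0,0,-0.2],[0,0,0,0,0,0,-0.1],[0,0,0,0,0,0,-0.05],[0,0,0,0,0,0,0],[0,0,0,0,0,0,0.03],[0,0,0,0,0,0,0.06],[0,0,0,0,0,0,0.06],[0,0,0,0,0,0,0.06]]]'
python3 -m pendant '[[[0,0,-0.3,0,0,0,0.06],[0,0,-0.6,0,0,0,0.06],[0,0,-0.7,0,0,0,0.06],[0,0,-0.7,0,0,0,0.06],[0,0,-0.7,0,0,0,0.06],[0,0,-0.7,0,0,0,0.06],[0,0,-0.7,0,0,0,0.06],[0,0.5,-0.6,0,0,0,0.06]]]'
python3 -m pendant '[[[-0.16,0.95,0,0,0,0,0.06],[-0.16,0.95,0,0,0,0,0.06],[-0.16,0.95,0,0,0,0,0.06],[-0.16,0.95,0,0,0,0,0.06],[-0.16,0.95,0,0,0,0,0.06],[-0.16,0.95,0,0,0,0,0.06],[-0.16,0.95,0,0,0,0,0.06],[-0.16,0.95,0,0,0,0,0.06]]]'
python3 -m pendant '[[[-0.16,0.95,0,0,0,0,0.06],[-0.16,0.95,0,0,0,0,0.06],[-0.16,0.95,0,0,0,0,0.06],[-0.16,0.95,0,0,0,0,0.06],[-0.16,0.95,0,0,0,0,0.06],[-0.16,0.95,0,0,0,0,0.06],[-0.16,0.95,0,0,0,0,0.06],[-0.16,0.95,0,0,0,0,0.06]]]'
python3 -m pendant '[[[-0.2,0.95,0,0,0,0,0.06],[-0.2,0.95,0,0,0,0,0.06],[-0.2,0.95,0,0,0,0,0.06],[-0.2,0.95,0,0,0,0,0.06],[-0.2,0.95,0,0,0,0,0.06],[-0.2,0.95,0,0,0,0,0.06],[-0.2,0.9,0,0,0,0,0.06],[0,0,0,0,0,0,0.06]]]'
python3 - <<'E'
from h import *
w,t,s=look('white','14')
for k in blobs(t,'blue',(315,205,400,240),10): print('placed',cen(k),cv2.contourArea(k),rect(t,k,.036))
E
```

```text
time_s: 54.2
tcp_pos: [0.4836, -0.3161, 0.088]
eef_rot: [-180.0, -0.0, -177.7]
contact_force: [-0.4, -0.6, -0.4]
gripper_width: 0.0465
gripper_force: 5.3
time_s: 55.0
tcp_pos: [0.4835, -0.3066, 0.1898]
eef_rot: [-180.0, 0.1, -177.8]
contact_force: [0.4, 0.4, -0.1]
gripper_width: 0.0465
gripper_force: 5.3
time_s: 55.8
tcp_pos: [0.5027, -0.1519, 0.1888]
eef_rot: [180.0, 0.0, -177.7]
contact_force: [0.6, -0.5, 0.3]
gripper_width: 0.0461
gripper_force: 5.3
time_s: 56.6
tcp_pos: [0.5222, 0.0009, 0.1889]
eef_rot: [180.0, 0.0, -177.7]
contact_force: [-0.5, 0.7, -0.4]
gripper_width: 0.0468
gripper_force: 5.3
time_s: 57.4
tcp_pos: [0.5457, 0.135, 0.1879]
eef_rot: [180.0, 0.0, -177.6]
contact_force: [1.1, 0.4, -1.1]
gripper_width: 0.0467
gripper_force: 5.3
tcp [0.5457 0.135  0.1879] yaw -177.64 w 0.046707959687304644
w white [303.5 172.3] [522.  162.   69.5  23.5   3. ]
t white [178.8 208.1] [539.9 376.4  93.2  16.1  35.6]
t white [240.  213.9] [519.8 162.1  48.3  20.6   1.6]
s white [329.4 253.4] [533.8 164.9  81.5  23.9   4.1]
placed (379.90926456542496, 227.80324737344793) 174.5 [ 481.2 -314.5   69.    32.9    4.4]
```

Run:
```python
from h import *
w=load('w14');s=load('s14')
P,m=tri((w,(303.5,172.3)),(s,(329.4,253.4))); print(P,m); step((P[0]+.522)/2,(P[1]+.162)/2,-177)
```

```text
[0.52396387 0.16236434 0.02281788] 0.000693736022560579
units x,y,wz [ 1.04  1.51 -0.18]
```

```bash
python3 -m pendant '[[[0.5,0.75,0,0,0,-0.2,0.06],[0.54,0.75,0,0,0,0,0.06],[0,0,0,0,0,0,0.06],[0,0,0.4,0,0,0,0.06],[0,0,0.7,0,0,0,0.06],[0,0,0.7,0,0,0,0.06],[0,0,0.7,0,0,0,0.06],[0,0,0,0,0,0,0.06]]]'
python3 -m pendant '[[[0,0,0.7,0,0,0,0.06],[0,0,0.6,0,0,0,0.06],[0,0,0.6,0,0,0,0.06],[0,0,0.4,0,0,0,0.06],[0,0,0.2,0,0,0,0.06],[0,0,0,0,0,0,0.06],[0,0,0,0,0,0,0.06],[0,0,0,0,0,0,0.06]]]'
python3 -m pendant '[[[0,0,0,0,0,0,0],[0,0,0,0,0,0,-0.05],[0,0,0,0,0,0,-0.1],[0,0,0,0,0,0,-0.15],[0,0,0,0,0,0,-0.2],[0,0,0,0,0,0,-0.2],[0,0,0,0,0,0,-0.2],[0,0,0,0,0,0,-0.2]]]' 25
```

```text
time_s: 58.35
tcp_pos: [0.5219, 0.1602, 0.1356]
eef_rot: [-179.9, -0.2, -177.0]
contact_force: [-0.6, 0.3, -1.7]
gripper_width: 0.0467
gripper_force: 5.3
time_s: 59.15
tcp_pos: [0.5233, 0.1619, 0.0885]
eef_rot: [180.0, 0.0, -176.9]
contact_force: [0.1, 0.0, -1.0]
gripper_width: 0.0466
gripper_force: 5.3
time_s: 59.95
tcp_pos: [0.5231, 0.1618, 0.0881]
eef_rot: [180.0, 0.0, -176.9]
contact_force: [0.2, -0.7, 1.0]
gripper_width: 0.0396
gripper_force: 25.0
```

```bash
python3 -m pendant '[[[0,0,-0.3,0,0,0,-0.2],[0,0,-0.6,0,0,0.2,-0.2],[0,0,-0.7,0,0,0,-0.2],[0,0,-0.7,0,0,0,-0.2],[0,0,-0.7,0,0,0,-0.2],[0,0,-0.7,0,0,0,-0.2],[0,0,-0.7,0,0,0,-0.2],[0,0,-0.6,0,0,0,-0.2]]]'
python3 -m pendant '[[[0.1,-0.95,0,0,0,0,-0.2],[0.1,-0.95,0,0,0,0,-0.2],[0.1,-0.95,0,0,0,0,-0.2],[0.1,-0.95,0,0,0,0,-0.2],[0.1,-0.95,0,0,0,0,-0.2],[0.1,-0.95,0,0,0,0,-0.2],[0.1,-0.95,0,0,0,0,-0.2],[0.1,-0.95,0,0,0,0,-0.2]]]'
python3 -m pendant '[[[0.1,-0.95,0,0,0,0,-0.2],[0.1,-0.95,0,0,0,0,-0.2],[0.1,-0.95,0,0,0,0,-0.2],[0.1,-0.95,0,0,0,0,-0.2],[0.1,-0.95,0,0,0,0,-0.2],[0.1,-0.95,0,0,0,0,-0.2],[0.1,-0.95,0,0,0,0,-0.2],[0.1,-0.95,0,0,0,0,-0.2]]]'
python3 -m pendant '[[[0.1,-0.95,0,0,0,0,-0.2],[0.1,-0.95,0,0,0,0,-0.2],[0.1,-0.95,0,0,0,0,-0.2],[0.1,-0.95,0,0,0,0,-0.2],[0.1,-0.95,0,0,0,0,-0.2],[0.1,-0.95,0,0,0,0,-0.2],[0.1,-0.95,0,0,0,0,-0.2],[0.1,-0.95,0,0,0,0,-0.2]]]'
python3 -m pendant '[[[0.1,-0.95,0,0,0,0,-0.2],[0.1,-0.95,0,0,0,0,-0.2],[0.1,-0.9,0,0,0,0,-0.2],[0,0,0,0,0,0,-0.2],[0,0,0,0,0,0,-0.2],[0,0,0,0,0,0,-0.2],[0,0,0,0,0,0,-0.2],[0,0,0,0,0,0,-0.2]]]'
python3 - <<'E'
from h import *
step(.4845,-.3703,-177.7)
E
```

```text
time_s: 60.75
tcp_pos: [0.5232, 0.1617, 0.1897]
eef_rot: [180.0, 0.1, -177.8]
contact_force: [0.4, -0.4, -1.4]
gripper_width: 0.0396
gripper_force: 25.0
time_s: 61.55
tcp_pos: [0.5119, 0.0071, 0.1875]
eef_rot: [-180.0, -0.1, -177.8]
contact_force: [0.1, 0.4, -1.6]
gripper_width: 0.0395
gripper_force: 25.0
time_s: 62.35
tcp_pos: [0.5016, -0.1451, 0.1875]
eef_rot: [180.0, -0.1, -177.8]
contact_force: [0.0, 0.3, -1.4]
gripper_width: 0.0396
gripper_force: 25.0
time_s: 63.15
tcp_pos: [0.4914, -0.2973, 0.1874]
eef_rot: [180.0, -0.1, -177.8]
contact_force: [-0.5, -0.0, -1.0]
gripper_width: 0.0396
gripper_force: 25.0
time_s: 63.95
tcp_pos: [0.4893, -0.3516, 0.1881]
eef_rot: [-180.0, 0.0, -177.7]
contact_force: [0.2, 0.2, -0.9]
gripper_width: 0.0397
gripper_force: 25.0
units x,y,wz [ 0.28 -0.93  0.  ]
```

```bash
python3 -m pendant '[[[0.28,-0.93,0,0,0,0,-0.2],[0,0,0.4,0,0,0,-0.2],[0,0,0.7,0,0,0,-0.2],[0,0,0.7,0,0,0,-0.2],[0,0,0.7,0,0,0,-0.2],[0,0,0.7,0,0,0,-0.2],[0,0,0.5,0,0,0,-0.2],[0,0,0.4,0,0,0,-0.2]]]'
python3 -m pendant '[[[0,0,0.4,0,0,0,-0.2],[0,0,0.3,0,0,0,-0.2],[0,0,0.2,0,0,0,-0.2],[0,0,0,0,0,0,-0.2],[0,0,0,0,0,0,-0.2],[0,0,0,0,0,0,-0.2],[0,0,0,0,0,0,-0.2],[0,0,0,0,0,0,-0.2]]]'
python3 -m pendant '[[[0,0,0,0,0,0,-0.2],[0,0,0,0,0,0,-0.1],[0,0,0,0,0,0,-0.05],[0,0,0,0,0,0,0],[0,0,0,0,0,0,0.03],[0,0,0,0,0,0,0.06],[0,0,0,0,0,0,0.06],[0,0,0,0,0,0,0.06]]]'
python3 -m pendant '[[[0,0,-0.3,0,0,0,0.06],[0,0,-0.6,0,0,0,0.06],[0,0,-0.7,0,0,0,0.06],[0,0,-0.7,0,0,0,0.06],[0,0,-0.7,0,0,0,0.06],[0,0,-0.7,0,0,0,0.06],[0,0,-0.7,0,0,0,0.06],[0,0,-0.6,0,0,0,0.06]]]'
```

```text
time_s: 64.75
tcp_pos: [0.4841, -0.3706, 0.1046]
eef_rot: [180.0, -0.1, -177.7]
contact_force: [-0.3, -0.1, -0.8]
gripper_width: 0.0399
gripper_force: 25.0
time_s: 65.55
tcp_pos: [0.4845, -0.3709, 0.0882]
eef_rot: [-180.0, 0.0, -177.7]
contact_force: [0.5, 0.2, -0.9]
gripper_width: 0.0397
gripper_force: 25.0
time_s: 66.35
tcp_pos: [0.4844, -0.3709, 0.088]
eef_rot: [-180.0, 0.0, -177.7]
contact_force: [-0.1, -0.9, -1.4]
gripper_width: 0.0461
gripper_force: 5.3
time_s: 67.15
tcp_pos: [0.4845, -0.3709, 0.1896]
eef_rot: [-180.0, 0.0, -177.7]
contact_force: [0.0, 1.1, -1.1]
gripper_width: 0.0466
gripper_force: 5.3
```

```bash
python3 -m pendant '[[[-0.1,0.9,0,0,0,0,0.06],[-0.1,0.9,0,0,0,0,0.06],[-0.1,0.9,0,0,0,0,0.06],[-0.1,0.9,0,0,0,0,0.06],[-0.1,0.9,0,0,0,0,0.06],[-0.1,0.9,0,0,0,0,0.06],[-0.1,0.9,0,0,0,0,0.06],[-0.1,0.9,0,0,0,0,0.06]]]'
python3 -m pendant '[[[-0.1,0.9,0,0,0,0,0.06],[-0.1,0.9,0,0,0,0,0.06],[-0.1,0.9,0,0,0,0,0.06],[-0.1,0.9,0,0,0,0,0.06],[-0.1,0.9,0,0,0,0,0.06],[-0.1,0.9,0,0,0,0,0.06],[-0.1,0.9,0,0,0,0,0.06],[-0.1,0.9,0,0,0,0,0.06]]]'
python3 -m pendant '[[[-0.1,0.9,0,0,0,0,0.06],[-0.1,0.9,0,0,0,0,0.06],[-0.1,0.9,0,0,0,0,0.06],[-0.1,0.9,0,0,0,0,0.06],[0,0.4,0,0,0,-0.6,0.06],[0,0,0,0,0,-0.6,0.06],[0,0,0,0,0,-0.65,0.06],[0,0,0,0,0,0,0.06]]]'
python3 - <<'E'
from h import *
step(.511,-.0016,-170.3)
w=shot('wrist','w15');t=shot('top','t15'); s=shot('scene','s15')
for f in('w9','w14','w15'):
    c=load(f); print(f,c['state']['gripper_width'],[ (np.round(cen(k),1).tolist(),cv2.contourArea(k)) for k in blobs(c,'orange',(220,195,330,260),5)])
im=np.zeros((440,800,3),np.uint8); im[:330,:400]=cv2.resize(t['frame'][170:253,310:410],(400,332),interpolation=2)[:330]; im[:420,400:]=w['frame'][:,60:460]; cv2.imwrite('pics/v15.png',im)
E
```

```text
time_s: 67.95
tcp_pos: [0.4946, -0.2256, 0.1884]
eef_rot: [180.0, 0.0, -177.7]
contact_force: [0.5, 0.8, -0.7]
gripper_width: 0.0465
gripper_force: 5.3
time_s: 68.75
tcp_pos: [0.505, -0.0811, 0.1885]
eef_rot: [180.0, 0.0, -177.7]
contact_force: [0.2, -0.7, -0.9]
gripper_width: 0.0468
gripper_force: 5.3
time_s: 69.55
tcp_pos: [0.5097, -0.0016, 0.1882]
eef_rot: [-180.0, 0.0, -170.2]
contact_force: [-0.5, 0.7, -1.2]
gripper_width: 0.0465
gripper_force: 5.3
units x,y,wz [-0.06 -0.01  0.02]
w9 0.04466837761661229 [([304.9, 217.0], 11.5), ([245.5, 216.3], 11.5)]
w14 0.046707959687304644 [([307.8, 217.0], 11.0), ([242.5, 216.6], 5.0)]
w15 0.04646111665416482 [([232.1, 254.5], 60.0), ([319.2, 254.8], 56.5), ([243.3, 212.6], 43.0), ([308.0, 213.2], 41.5)]
```

View pics/v15.png

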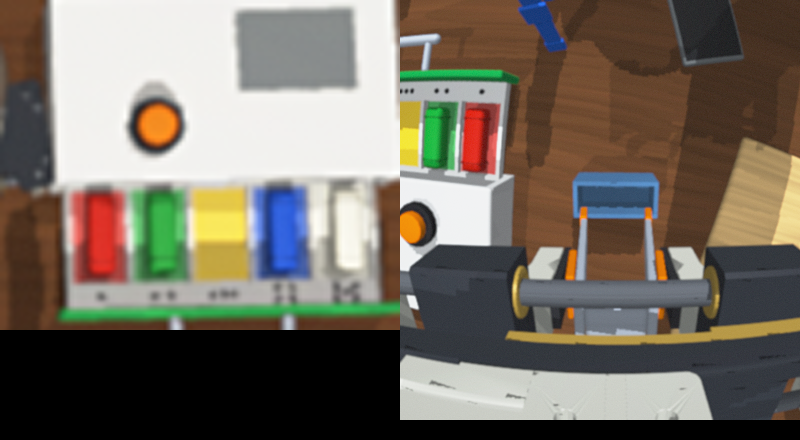

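v15: red, green, blue and cream chews lie flat in pockets 1, 2, 4 and 5. Yellow pocket 3 is empty. The tongs hang centred over the stand, tips at (643,213) and (708,213) in the right-hand panel.

```bash
python3 -m pendant '[[[-0.06,0,0,0,0,0,0.02],[0,0,0.8,0,0,0,0.02],[0,0,0.8,0,0,0,0.02],[0,0,0.8,0,0,0,0.02],[0,0,0.6,0,0,0,0.02],[0,0,0,0,0,0,0.02],[0,0,0,0,0,0,0.02],[0,0,0,0,0,0,0.02]]]'
python3 -m pendant '[[[0,0,0.5,0,0,0,0.02],[0,0,0.5,0,0,0,0.02],[0,0,0.5,0,0,0,0.02],[0,0,0.5,0,0,0,0.02],[0,0,0.4,0,0,0,0.02],[0,0,0.3,0,0,0,0.02],[0,0,0,0,0,0,0.02],[0,0,0,0,0,0,0.02]]]'
```

```text
time_s: 70.5
tcp_pos: [0.5116, -0.0012, 0.1288]
eef_rot: [-180.0, 0.1, -170.3]
contact_force: [0.4, 0.3, -1.1]
gripper_width: 0.0447
gripper_force: 5.6
time_s: 71.3
tcp_pos: [0.5111, -0.0013, 0.0739]
eef_rot: [-180.0, -0.0, -170.3]
contact_force: [-0.0, -0.0, -0.4]
gripper_width: 0.0445
gripper_force: 5.6
```

```bash
python3 -m pendant '[[[0,0,0.1,0,0,0,0.02],[0,0,0.05,0,0,0,0.02],[0,0,0.05,0,0,0,0.02],[0,0,0,0,0,0,0.02],[0,0,0,0,0,0,0.06],[0,0,0,0,0,0,0.1],[0,0,0,0,0,0,0.1],[0,0,0,0,0,0,0.1]]]'
python3 -m pendant '[[[0,0,0,0,0,0,0.15],[0,0,0,0,0,0,0.25],[0,0,0,0,0,0,0.5],[0,0,0,0,0,0,0.5],[0,0,0,0,0,0,0.5],[0,0,0,0,0,0,0.5],[0,0,-0.1,0,0,0,0.5],[0,0,-0.3,0,0,0,0.5]]]'
python3 -m pendant '[[[0,0,-0.8,0,0,0,0.5],[0,0,-0.8,0,0,0,0.5],[0,0,-0.8,0,0,0,0.5],[0,0,-0.8,0,0,0,0.5],[0,0,-0.8,0,0,0,0.5],[0,0,-0.8,0,0,0,0.5],[0,0,-0.8,0,0,0,0.5],[0,0,-0.6,0,0,0,0.5]]]'
python3 -m pendant '[[[0,-1,-0.3,0,0,0.5,-1],[0,-1,-0.3,0,0,0.5,-1],[0,-1,-0.3,0,0,0.5,-1],[0,-1,-0.3,0,0,0.4,-1],[0,-1,0,0,0,0,-1],[0,-1,0,0,0,0,-1],[0,-1,0,0,0,0,-1],[0,-1,0,0,0,0,-1]]]'
python3 - <<'E'
from h import *
s=shot('scene','s16');t=shot('top','t16');w=shot('wrist','w16')
HUE['steel']=((95,0,110),(125,60,255))
for k in blobs(t,'orange',(270,195,310,235),2): print('pad t',np.round(cen(k),1))
for k in blobs(s,'orange',(262,190,295,225),2): print('pad s',np.round(cen(k),1))
a,b=load('scene0')['frame'][190:245,255:300].astype(int),s['frame'][190:245,255:300].astype(int); print('stand diff',np.abs(a-b).mean(),(np.abs(a-b).max(2)>60).sum())
step(.34,-.27,-177.7)
E
```

```text
time_s: 72.1
tcp_pos: [0.5112, -0.0014, 0.0701]
eef_rot: [-180.0, 0.0, -170.3]
contact_force: [0.8, -0.8, 4.9]
gripper_width: 0.0482
gripper_force: 2.8
time_s: 72.9
tcp_pos: [0.5106, -0.0015, 0.0778]
eef_rot: [-180.0, -0.1, -170.3]
contact_force: [0.4, 0.3, 0.5]
gripper_width: 0.0659
gripper_force: 0.0
time_s: 73.7
tcp_pos: [0.5113, -0.0013, 0.2036]
eef_rot: [180.0, 0.1, -170.3]
contact_force: [0.1, -0.2, -0.4]
gripper_width: 0.0661
gripper_force: 0.0
time_s: 74.5
tcp_pos: [0.523, -0.1615, 0.2262]
eef_rot: [180.0, 0.0, -177.9]
contact_force: [-0.2, -0.2, 0.4]
gripper_width: 0.0073
gripper_force: 0.0
pad s [282.8 206.9]
pad s [264.6 207. ]
stand diff 14.075824915824915 161
units x,y,wz [ 9.32 -5.11 -0.09]
```

Run:
```python
from h import *
w=load('w16');s=load('s16')
HUE['steel']=((95,0,110),(125,60,255)); HUE['sb']=((95,60,40),(118,210,220))
for k in blobs(w,'orange',(380,80,560,260),5): print('pad',np.round(cen(k),1),cv2.contourArea(k),rect(w,k,.105))
for k in blobs(w,'sb',(380,80,560,260),100)[:2]: print('stand',np.round(cen(k),1),rect(w,k,.055))
P=[cloud(s,[(u,196)])[0] for u in range(272,279,2)]; P0=[cloud(load('scene0'),[(u,196)])[0] for u in range(272,279,2)]
print(np.round(P,3),np.round(P0,3))
```

```text
pad [419.4 199.8] 78.5 [513.3 -22.1  33.3  11.6  35.5]
pad [454.3 185.5] 25.0 [497.9  17.3  17.4   3.4  63.1]
stand [407.6 178.3] [506.7  -5.9  85.5  46.  -81. ]
[[ 0.516 -0.008  0.14 ]
 [ 0.517 -0.002  0.143]
 [ 0.512  0.001  0.14 ]
 [ 0.508  0.004  0.139]] [[ 0.517 -0.007  0.141]
 [ 0.517 -0.002  0.143]
 [ 0.513  0.002  0.142]
 [ 0.51   0.006  0.141]]
```

```bash
python3 -m pendant '[[[0.95,-0.5,0,0,0,0,-1],[0.95,-0.5,0,0,0,0,-1],[0.95,-0.5,0,0,0,0,-1],[0.95,-0.5,0,0,0,0,-1],[0.95,-0.5,0,0,0,0,-1],[0.95,-0.5,0,0,0,0,-1],[0.95,-0.5,0,0,0,0,-1],[0.95,-0.5,0,0,0,0,-1]]]'
python3 -m pendant '[[[0.9,-0.5,0,0,0,-0.05,-1],[0.9,-0.5,0,0,0,0,-1],[0,0,0,0,0,0,-1],[0,0,1,0,0,0,-1],[0,0,1,0,0,0,-1],[0,0,1,0,0,0,-1],[0,0,1,0,0,0,-1],[0,0,1,0,0,0,-1]]]'
```

```text
time_s: 75.45
tcp_pos: [0.3724, -0.247, 0.2261]
eef_rot: [-180.0, 0.0, -177.9]
contact_force: [0.9, -0.9, 0.6]
gripper_width: 0.0007
gripper_force: 0.0
time_s: 76.25
tcp_pos: [0.3387, -0.2677, 0.1253]
eef_rot: [-180.0, 0.0, -177.7]
contact_force: [0.3, 0.1, 1.1]
gripper_width: 0.0007
gripper_force: 0.0
```

Run:
```python
from h import *
step(.338,-.2695,-177.7); w=shot('wrist','w17'); print(w['state']['tcp_pos'])
t=shot('top','t17')
```

```text
units x,y,wz [ 0.04 -0.09 -0.01]
[ 0.33868688 -0.26769029  0.12529266]
```

```bash
python3 -m pendant '[[[0,0,0.7,0,0,0,-1],[0,0,0.7,0,0,0,-1],[0,0,0.8,0,0,0,-1],[0,0,0.8,0,0,0,-1],[0,0,0.8,0,0,0,-1],[0,0,0.8,0,0,0,-1],[0,0,0.75,0,0,0,-1],[0,0,0,0,0,0,-1]]]'
python3 -m pendant '[[[-0.3,0,0,0,0,0,-1],[-0.3,0,0,0,0,0,-1],[-0.3,0,0,0,0,0,-1],[-0.3,0,0,0,0,0,-1],[-0.3,0,0,0,0,0,-1],[-0.4,0,0,0,0,0,-1],[-0.4,0,0,0,0,0,-1],[-0.4,0,0,0,0,0,-1]]]'
python3 -m pendant '[[[-0.4,0,0,0,0,0,-1],[-0.4,0,0,0,0,0,-1],[-0.4,0,0,0,0,0,-1],[-0.4,0,0,0,0,0,-1],[-0.4,0,0,0,0,0,-1],[-0.4,0,0,0,0,0,-1],[-0.4,0,0,0,0,0,-1],[-0.3,0,0,0,0,0,-1]]]'
```

```text
time_s: 77.15
tcp_pos: [0.3383, -0.2675, 0.0184]
eef_rot: [180.0, -0.1, -177.7]
contact_force: [-0.8, -0.5, 0.3]
gripper_width: 0.0004
gripper_force: 0.0
time_s: 77.95
tcp_pos: [0.3934, -0.2652, 0.0189]
eef_rot: [180.0, -0.0, -177.7]
contact_force: [-2.9, 0.1, 2.2]
gripper_width: 0.0005
gripper_force: 1.2
time_s: 78.75
tcp_pos: [0.4555, -0.2628, 0.0189]
eef_rot: [180.0, -0.0, -177.7]
contact_force: [-2.2, 1.4, 0.8]
gripper_width: 0.0005
gripper_force: 1.2
```

```bash
python3 -m pendant '[[[-0.2,0,0,0,0,0,-1],[-0.2,0,0,0,0,0,-1],[-0.1,0,0,0,0,0,-1],[-0.1,0,0,0,0,0,-1],[-0.1,0,0,0,0,0,-1],[0,0,0,0,0,0,-1],[0,0,0,0,0,0,-1],[0,0,0,0,0,0,-1]]]'
```

```text
time_s: 79.55
tcp_pos: [0.469, -0.2625, 0.0191]
eef_rot: [-180.0, 0.0, -177.7]
contact_force: [-1.0, 0.3, -2.0]
gripper_width: 0.0005
gripper_force: 0.5
```

```bash
python3 -m pendant '[[[-0.1,0,0,0,0,0,-1],[-0.1,0,0,0,0,0,-1],[-0.1,0,0,0,0,0,-1],[0,0,0,0,0,0,-1],[0,0,0,0,0,0,-1],[0,0,0,0,0,0,-1],[0,0,0,0,0,0,-1],[0,0,0,0,0,0,-1]]]'
```

```text
time_s: 80.35
tcp_pos: [0.469, -0.2622, 0.0185]
eef_rot: [179.9, -0.5, -177.8]
contact_force: [-15.7, -1.9, 10.8]
gripper_width: 0.0006
gripper_force: 8.2
```

```bash
python3 -m pendant '[[[0.5,0,0,0,0,0,-1],[0.5,0,0,0,0,0,-1],[0,0,-1,0,0,0,-1],[0,0,-1,0,0,0,-1],[0,0,-1,0,0,0,-1],[0,0,-1,0,0,0,-1],[0,0,-1,0,0,0,-1],[0,0,-1,0,0,0,-1]]]'
python3 - <<'E'
from h import *
step(.5638,-.2025,-177.7); t=shot('top','t18'); t0=load('top0'); w=shot('wrist','w18')
k=blobs(t,'orange',(335,190,360,215),5); print([rect(t,q,.091) for q in k])
# tray shut? handle position and colours of pockets visible
for c in('yel',): HUE[c]=((20,90,80),(32,255,255)); print(len(blobs(t,c,(315,205,400,240),10)))
print((np.abs(t['frame'][205:240,320:400].astype(int)-t0['frame'][205:240,320:400]).max(2)>50).sum())
E
```

```text
time_s: 81.15
tcp_pos: [0.4552, -0.2629, 0.1402]
eef_rot: [-180.0, 0.1, -177.7]
contact_force: [0.7, 0.1, -1.2]
gripper_width: 0.0004
gripper_force: 0.0
units x,y,wz [-5.54  2.8  -0.01]
[]
0
1439
```

```bash
python3 -m pendant '[[[-0.79,0.4,0,0,0,0,-1],[-0.79,0.4,0,0,0,0,-1],[-0.79,0.4,0,0,0,0,-1],[-0.79,0.4,0,0,0,0,-1],[-0.79,0.4,0,0,0,0,-1],[-0.79,0.4,0,0,0,0,-1],[-0.79,0.4,0,0,0,0,-1],[0,0,0,0,0,0,-1]]]'
python3 - <<'E'
from h import *
step(.5638,-.2025,-177.7); w=shot('wrist','w19')
for f in('w2','w19'):
    c=load(f)
    for k in blobs(c,'green',(60,20,450,250),100)[:1]:
        P=onz(c,k.reshape(-1,2),.064)[:,:2]; yaw=np.radians(2.3); print(f,'front edge x in feeder axis',np.percentile(P@[np.cos(yaw),np.sin(yaw)],[2,50,98]).round(4))
E
```

```text
time_s: 82.05
tcp_pos: [0.5654, -0.2014, 0.1385]
eef_rot: [-180.0, 0.0, -177.7]
contact_force: [-1.1, -0.5, -0.7]
gripper_width: 0.0004
gripper_force: 0.0
units x,y,wz [ 0.08 -0.05  0.01]
w2 front edge x in feeder axis [0.4992 0.5062 0.5087]
w19 front edge x in feeder axis [0.505  0.5082 0.509 ]
```

Front edge is back at its original place, so the tray is home. Press the button.

```bash
python3 -m pendant '[[[0.08,-0.05,0.5,0,0,0,-1],[0,0,0.7,0,0,0,-1],[0,0,0.7,0,0,0,-1],[0,0,0.6,0,0,0,-1],[0,0,0.4,0,0,0,-1],[0,0,0.1,0,0,0,-1],[0,0,0,0,0,0,-1],[0,0,0,0,0,0,-1]]]'
python3 -m pendant '[[[0,0,0.1,0,0,0,-1],[0,0,0.1,0,0,0,-1],[0,0,0.1,0,0,0,-1],[0,0,0,0,0,0,-1],[0,0,0,0,0,0,-1],[0,0,0,0,0,0,-1],[0,0,0,0,0,0,-1],[0,0,0,0,0,0,-1]]]'
```

```text
time_s: 82.9
tcp_pos: [0.5609, -0.2039, 0.0793]
eef_rot: [-180.0, -0.0, -177.7]
contact_force: [-3.6, -0.6, 4.2]
gripper_width: 0.0006
gripper_force: 2.2
time_s: 83.7
tcp_pos: [0.5615, -0.2041, 0.078]
eef_rot: [-179.9, 0.1, -177.7]
contact_force: [-16.0, 7.4, 41.1]
gripper_width: 0.0003
gripper_force: 20.5
```

```bash
python3 -m pendant '[[[0,0,-0.3,0,0,0,-1],[0,0,-0.5,0,0,0,-1],[0,0,-1,0,0,0,-1],[0,0,-1,0,0,0,-1],[0,0,-1,0,0,0,-1],[0,0,-1,0,0,0,-1],[0,0,-1,0,0,0,-1],[0,0,0,0,0,0,-1]]]'
python3 - <<'E'
from h import *
w=shot('wrist','w20');s=shot('scene','s20')
for f in('scene0','s20'):
    c=load(f); k=blobs(c,'orange',(185,185,220,210),5); print(f,[(np.round(cen(q),1),cv2.contourArea(q)) for q in k], cloud(c,[(200,195),(201,198)]).round(4).tolist())
    print(' handle',cloud(c,[(201,185),(195,182)]).round(3).tolist(),'tongs bow',cloud(c,[(276,196)]).round(3))
E
```

```text
time_s: 84.5
tcp_pos: [0.5635, -0.204, 0.1921]
eef_rot: [-179.9, 0.3, -177.7]
contact_force: [0.6, -0.2, 0.6]
gripper_width: 0.0007
gripper_force: 0.0
scene0 [(array([199.8, 197.3]), 71.0)] [[0.5597, -0.2035, 0.0957], [0.5686, -0.1936, 0.0962]]
 handle [[0.486, -0.263, 0.053], [0.488, -0.282, 0.059]] tongs bow [[0.513 0.002 0.142]]
s20 [(array([199.8, 197.3]), 71.5)] [[0.5591, -0.2041, 0.095], [0.568, -0.1942, 0.0955]]
 handle [[0.489, -0.26, 0.057], [0.488, -0.282, 0.058]] tongs bow [[0.514 0.002 0.142]]
```

```bash
python3 -m pendant '[[[0,0,0.8,0,0,0,-1],[0,0,0.8,0,0,0,-1],[0,0,0.8,0,0,0,-1],[0,0,0.8,0,0,0,-1],[0,0,0.8,0,0,0,-1],[0,0,0.8,0,0,0,-1],[0,0,0.4,0,0,0,-1],[0,0,0,0,0,0,-1]]]'
python3 - <<'E'
from h import *
s=shot('scene','s21'); print(s['state']['tcp_pos'],s['state']['contact_force'])
E
python3 -m pendant '[[[0,0,0.1,0,0,0,-1],[0,0,0.05,0,0,0,-1],[0,0,0,0,0,0,-1],[0,0,0,0,0,0,-1],[0,0,0,0,0,0,-1],[0,0,0,0,0,0,-1],[0,0,0,0,0,0,-1],[0,0,0,0,0,0,-1]]]'
python3 -m pendant '[[[0,0,0.1,0,0,0,-1],[0,0,0,0,0,0,-1],[0,0,0,0,0,0,-1],[0,0,0,0,0,0,-1],[0,0,0,0,0,0,-1],[0,0,0,0,0,0,-1],[0,0,0,0,0,0,-1],[0,0,0,0,0,0,-1]]]'
python3 - <<'E'
from h import *
for f in('s20','s21'):
    c=load(f); k=blobs(c,'orange',(180,180,225,215),3); print(f,[(np.round(cen(q),1),cv2.boundingRect(q),cv2.contourArea(q)) for q in k])
E
```

```text
time_s: 85.4
tcp_pos: [0.5604, -0.2036, 0.0833]
eef_rot: [180.0, -0.2, -177.8]
contact_force: [-1.2, 0.3, 2.4]
gripper_width: 0.0006
gripper_force: 1.0
[ 0.56036309 -0.20356165  0.08334231] [-1.16452324  0.34621149  2.40688734]
time_s: 86.25
tcp_pos: [0.5619, -0.2038, 0.0822]
eef_rot: [-180.0, 0.0, -177.7]
contact_force: [0.0, -1.3, 2.2]
gripper_width: 0.0006
gripper_force: 1.4
time_s: 87.05
tcp_pos: [0.5618, -0.2037, 0.0801]
eef_rot: [-180.0, 0.0, -177.7]
contact_force: [2.2, -2.8, 4.5]
gripper_width: 0.0006
gripper_force: 2.0
s20 [(array([199.8, 197.3]), (194, 193, 13, 10), 71.5)]
s21 [(array([199.6, 199.7]), (194, 196, 13, 7), 31.0)]
```

```bash
python3 -m pendant '[[[0,0,0.1,0,0,0,-1],[0,0,0.05,0,0,0,-1],[0,0,0,0,0,0,-1],[0,0,0,0,0,0,-1],[0,0,-0.3,0,0,0,-1],[0,0,-1,0,0,0,-1],[0,0,-1,0,0,0,-1],[0,0,-1,0,0,0,-1]]]'
python3 -m pendant '[[[0,0,-1,0,0,0,-1],[0,0,-1,0,0,0,-1],[0,0,-1,0,0,0,-1],[0,0,0,0,0,0,-1],[0,0,0,0,0,0,-1],[0,0,0,0,0,0,-1],[0,0,0,0,0,0,-1],[0,0,0,0,0,0,-1]]]'
python3 - <<'E'
from h import *
s=shot('scene','s22'); print(cloud(s,[(276,196),(201,185),(200,195)]).round(3).tolist())
w=shot('wrist','w22')
k=blobs(w,'green',(60,20,450,250),100)[0]; P=onz(w,k.reshape(-1,2),.064)[:,:2]; print(np.percentile(P@[.9992,.0401],[2,50,98]).round(4))
print(r.close_job())
E
```

```text
time_s: 87.85
tcp_pos: [0.5599, -0.203, 0.1422]
eef_rot: [179.9, -0.2, -177.8]
contact_force: [0.7, -0.4, 0.7]
gripper_width: 0.0004
gripper_force: 0.0
time_s: 88.65
tcp_pos: [0.5611, -0.2035, 0.2021]
eef_rot: [180.0, -0.1, -177.7]
contact_force: [0.2, -0.2, -0.6]
gripper_width: 0.0007
gripper_force: 0.0
[[0.513, 0.002, 0.142], [0.487, -0.262, 0.054], [0.558, -0.205, 0.094]]
[0.5053 0.5078 0.5087]
the job is handed in; nothing more can be done
None
```

The job is handed in at 88.7 s on the robot's clock: red, green, blue and cream chews are in pockets 1, 2, 4 and 5 (the yellow chew was absent, so pocket 3 is empty), the tongs are back in their stand, the tray is home and the start button was pressed twice, the first press peaking at about 41 N on the fingertips, just over the 40 N figure set for the arm and the gripper's body.

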